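# Isolate the edge-inking machine, prop its hood open and refit the drained ink tank

## Task

Make the edge-inking machine safe and refit its clean ink tank: first swing the handle of the switch box fully round to off, so that its padlock eye stands over the eye of the fixed hasp, then lift the machine's hood and swing it back past its spring's dead point, so that it stays fully open by itself. Next lay the tank, which stands on its end on the rubber mat, down flat with its roller upwards and let go of it; then take it again and lower it gently into the machine, level and fully down between the locating lugs with its shaft stub in the drive fork. Leave the switch off, the hood open and the other things on the bench where they are.

Things in the scene. Friction and masses are not known exactly. Their poses are not given: they have to be found in the camera images.
- machine: Grey bench edge-inking machine, fixed, 220 mm deep (x), 290 mm wide (y), 175 mm high; front faces its -x. Origin on the bench under the seat's centre. Own frame, mm: base x -85 to 135, top z 50; drive housing at left y 105 to 165, bearing cheek at right y -125 to -105, both x -55 to 135 and up to z 175: the tank must come straight down between them. Spring outside the right cheek, to y -145.
- seat (a point): Centre of the tank's seat on the base top, axes as the machine's. Four lugs (|y| 41 to 71 mm, 28 mm high, upper 12 mm flared) stand 3 mm off the seated tank's long sides, inner faces at x = +-30 mm; for |y| under 40 the sides are free for fingers. End stops 4 mm off its ends: at y = 79 mm the drive fork (two prongs 24 mm apart, flared, top 42 mm; the stub lies between them), at y = -79 mm a block.
- hood (a joint): Hood angle, rad: 0 = closed, 1.95 = fully open at its stop. A spring and the hood's weight pull it shut below the dead point at about 1.46 rad and pull it open beyond: let go past about 1.55 it swings on to the stop and stays. Opening takes up to 4 N at the bar, falling to none at the dead point.
- hood_hinge (a point): Middle of the hood's hinge line, fixed on the machine, axes as the machine's: the hinge runs along the machine's y, 95 mm behind the seat (+x), 122 mm above the bench. The hood (aluminium sheet, 200 mm wide, 0.45 kg) reaches 148 mm from it towards the machine's front when closed; opening swings the front edge up and back.
- hood_grip (a point): Middle of the hood's round steel bar handle: 14 mm diameter, 130 mm long parallel to the hinge, middle 106 mm free, 33 mm gap to the hood's front face. It moves with the hood: at angle q it is 187 cos q + 18 sin q mm in front of the hinge line and 187 sin q - 18 cos q mm above it. The bar may turn between the fingers.
- isolator: Grey switch box lying fixed on the bench with its cover uppermost, 120 x 120 mm, cover at 73 mm height; origin under its centre on the bench. The handle's pivot is vertical through the origin. The box stands left or right of the machine.
- isolator_handle (a joint): Angle of the black switch handle, rad: 0 = on (handle points along the box's +y), grows anticlockwise seen from above, 1.571 = off, at its stop (handle points along the box's -x). It stays where it is left; turning takes about 0.18 N m (about 3 N at the grip point).
- handle_grip (a point): Grip point on the handle bar's centre line, 55 mm from the pivot, 102 mm above the bench. The bar is 20 mm wide, runs from 22 mm behind the pivot to 72 mm from it; its sides stand 86 to 110 mm above the bench, clear of the cover.
- handle_eye (a point): Centre of the 12 mm padlock hole in the steel tongue at the handle's end, 77 mm from the pivot, 90 mm above the bench.
- hasp_eye (a point): Centre of the 12 mm hole in the fixed steel hasp plate of the switch box, 77 mm from the pivot along the box's -x, 81 mm above the bench; at off the handle's eye stands over it.
- mat: Black rubber mat, fixed on the bench, 260 (x) x 230 (y) x 3 mm; origin under its centre. It lies on the side of the machine away from the switch box.
- tank: Aluminium ink tank, 0.35 to 0.7 kg, steel roller along its top. Own frame: origin in the underside's centre, x along the length to the stub, z up (roller side). Body 150 (x) x 54 (y) x 46 mm (z), flat sides; roller to z 60 mm; 14 mm stub sticks out 16 mm at the +x end, z 30 mm. Starts on its plain end, x up, underside facing world +y within 0.5 rad, free mat that side. Seated: x along machine +y.
- tank_coupling (a point): End of the tank's shaft stub: 91 mm from the tank's origin along its length, 30 mm above its underside.
- weight: Dark steel pattern weight, 110 x 60 x 32 mm, in front of the machine; leave alone.
- pliers: Pliers with black grips, 165 mm long, lying in front of the machine; leave alone.
- jar: Amber jar, 72 mm diameter, 85 mm high, behind on the left; leave alone.
- hammer: Hammer, 240 mm long, lying behind on the right; leave alone.
- ink_bottle: White bottle, 52 mm diameter, 120 mm high, near the robot on the left; leave alone.
- spool: Wooden spool, 60 mm diameter, 80 mm high, near the robot on the right; leave alone.
- bone_brush: Brush, 170 mm long, lying behind the machine; leave alone.
Not all that is in view belongs to the job. What is shaped like the tank but red is not meant.

How it is judged:
By the outcome, as a careful person would: the job done as asked, in the order asked, and still so for the second after the job is handed in, with the robot touching nothing.
It also fails if it takes over 72 s, if anything falls off the work surface, if the arm or the gripper's body presses on something with over 40 N, if the wrist force passes 120 N, or if a joint passes its speed limit or range.

## Robot

A 6-joint arm with a two-finger parallel gripper is mounted at the origin on the work surface. World frame = base frame: x ahead of the robot, y to its left, z up, the work surface at z = 0. Lengths are in mm, angles in rad, forces in N, time in s.
With the tool pointing down it reaches from about 300 to 850 mm from the base axis. Payload 4.2 kg.
Tool frame: the origin (TCP) lies on the centre line of the jaws, within the pads' length; the fingertips stand 19 mm ahead of it and the grasp point (between the pads) is the TCP (bot.tip_extent is the distance from the TCP to the fingertips, in mm); z points along the fingers, y is the line along which they close (so a half turn about z gives the same grasp; the last joint's range is limited). The gripper opens to 91 mm and grips with 3 to 60 N. Pads are 32 mm wide; open, the fingers measure 118 mm over their backs; the gripper's body (76 mm by 178 mm) begins 60 mm behind the grasp point.
Start: joints at [-1.208, 0.32, 1.565, -0, 1.257, -0.02], TCP at [214.777, -533.397, 232.976] pointing down, gripper open.
Joint ranges: [-3.11, 3.11], [-0.84, 2.01], [0.21, 2.61], [-1.34, 4.49], [0.05, 2.63], [-2.56, 2.56]. Speed limits (rad/s): [2.57, 2.57, 3.14, 3.14, 3.14, 3.14].

## Interface

Orientations are given as a unit quaternion [w, x, y, z].
In Python, from plant import bot, optics, job_done, boxes_of, regions_of gives the robot as it stands. The module is installed in compiled form; this text tells all that it offers.
- The arm moves only by the tool apply_moves, never from a script. Its argument "motion" is one flat list of numbers, 7 for each row, row after row: the finger opening in mm, from 0 to 91.2, then the shift along the tool's x, y, z in normalised numbers (1 is 60 cm), then the turn, a rotation vector about the tool's x, y, z in a scale on which 1.0 is 120 degrees. In form: [fingers, x, y, z, wx, wy, wz, fingers, x, y, z, wx, wy, wz, ...]. A call has 1 to 5 rows; each row is the pose to reach, as a shift and turn from the pose commanded when the call began, along the tool's axes at that moment; what a row does not reach only later rows make up. A row lasts 1/10 s, in which the tool goes at most 50 mm and 8.59 degrees, less where a joint would pass 70% of its speed; a pose out of reach is approached as far as the arm can. A shift or turn number past 1, either way, is cut back to 1. A call with a gripper value outside its range is refused whole. The fingers move at their own pace and stop on an object; the grip force is fixed at half the most. Time passes only in rows, so rows that repeat a pose let the fingers close. It gives the time, the measured TCP pose, the force, the opening and the grip force at its end, in the units of the state.
- bot.observe(): the state, without advancing time (a new reading comes with each control period).
- optics.capture(name): name is "scene" or "top"; returns (picture, depth): 480x640x3 uint8, red, green, blue; 480x640 float32, mm along the optical axis (not along the pixel's ray), 0 where there is no reading.
- optics.calibration(name): a dict with "fx", "fy", "cx", "cy" (pixels), "world_from_camera" (4x4, takes a point from camera to world coordinates). Camera axes: x right, y up, looking along -z (the intrinsics and any distortion apply to the point x, -y, -z); pixel columns grow to the right and rows downward; lengths in mm; the calibration is good to about 2 mm. A picture is of the moment at which its call begins. calibration takes no time and is no camera call.
- job_done(): hands the job in; it is judged then, once.
Trained networks look in the newest picture that a camera, given by its name, has taken for a name from the list of things; names that differ only in an ending like _2 or _b are one class to them, and where a whole thing is asked for, a point or a joint stands for the part that bears it (a point fixed in the world has none). Each returns a list of dicts, best first, with "score" (0 to 1); they miss things now and then, are a little off and sometimes report something else, mostly with a low value. They report only what shows in the picture. A call takes as long as a camera call. They do not tell look-alikes from the thing itself.
- boxes_of(camera, label): "location" ([row, column] in pixels, amid what is visible of it).
- regions_of(camera, label): "region" (480x640 bool, what is visible of it) and "location" ([row, column] in pixels, amid what is visible of it).
The state is a dict: "time_s": time; "q": joint angles; "joint_velocities": joint speeds; "tau": joint torques, N m; "ee_pos": TCP position; "tool_rot": TCP orientation; "wrist_force": force on the tool from outside, world axes, zero at the start; "ft_torque": the same for the moment, N m; "grip_width": opening from 0.0 (shut) to 1.0 (fully open); "gripper_force": force on a finger pad.
Only numpy, scipy, OpenCV 4.12 (cv2) and the standard library are available. Lean on these libraries where they do the work, as an engineer would, in place of code of your own. Each camera call takes 0.05 s, during which the arm holds its last target. There are 200 camera calls.

## Working session

There is one attempt and no reset: what is moved stays moved. The work goes in short steps, Python scripts to look and compute and a tool call to move; the robot and the scene stay as the last step left them, time stands still between calls to the robot, and variables do not carry over. Pictures are saved under pics/ and viewed, at most 10 in all, crops included, and the job is handed in when it is done.

Besides the shell and the picture viewer there is one more tool, called after "Call:" as name(argument=value, ...) on one line, values as JSON. apply_moves: Moves the arm, as the interface text tells. Its arguments: {"type":"object","properties":{"motion":{"type":"array","items":{"type":"number"}}},"required":["motion"]}

```bash
mkdir -p pics; cat > h.py <<'E'
import numpy as np, cv2
from plant import bot, optics, job_done, boxes_of, regions_of
from scipy.spatial.transform import Rotation as R
def cloud(name):
    im,d=optics.capture(name); c=optics.calibration(name)
    v,u=np.mgrid[0:480,0:640]
    p=np.stack([(u-c['cx'])/c['fx']*d,-(v-c['cy'])/c['fy']*d,-d],-1)
    T=np.array(c['world_from_camera']); w=p@T[:3,:3].T+T[:3,3]
    w[d==0]=np.nan
    return im,d,w
def save(im,n): cv2.imwrite('pics/'+n,im[:,:,::-1])
E
python3 - <<'E'
from h import *
s=bot.observe(); print({k:np.round(v,3) for k,v in s.items()}, bot.tip_extent)
ims=[]
for n in ("scene","top"):
    im,d,w=cloud(n); save(im,n+'0.png'); np.save(n+'0.npy',w)
    c=optics.calibration(n); print(n,{k:(np.round(v,3).tolist()) for k,v in c.items()})
    for l in ("machine","hood","hood_grip","isolator","isolator_handle","mat","tank","tank_coupling","hasp_eye","handle_eye"):
        r=boxes_of(n,l)
        for e in r[:3]:
            a,b=np.round(e['location']).astype(int); print(n,l,round(e['score'],2),a,b,np.round(w[min(a,479),min(b,639)]))
E
```

```text
{'time_s': np.float64(0.0), 'q': array([-1.208,  0.32 ,  1.566,  0.   ,  1.257, -0.02 ]), 'joint_velocities': array([-0.001, -0.001,  0.002,  0.001, -0.   , -0.   ]), 'tau': array([ 1.0000e-03, -4.1245e+01, -2.3198e+01,  7.3000e-02,  4.6000e-02,
       -0.0000e+00]), 'ee_pos': array([ 214.592, -532.959,  232.11 ]), 'tool_rot': array([-0.001,  0.982,  0.19 , -0.   ]), 'wrist_force': array([-0.313,  0.489, -0.167]), 'ft_torque': array([-0.04 , -0.008, -0.022]), 'gripper_force': np.float64(0.0), 'grip_width': np.float64(0.999)} 19.0
scene {'fx': 540.914, 'fy': 540.914, 'cx': 324.888, 'cy': 244.502, 'world_from_camera': [[-0.875, -0.346, 0.339, 924.392], [0.484, -0.608, 0.629, 714.85], [-0.011, 0.714, 0.7, 990.363], [0.0, 0.0, 0.0, 1.0]]}
scene machine 0.82 295 323 [584.  72. 132.]
scene hood 0.58 266 320 [550.  -4. 131.]
scene hood_grip 0.68 270 324 [548.  11. 132.]
scene isolator 0.66 410 432 [519. 369.  72.]
scene isolator_handle 0.88 405 445 [508. 385. 106.]
scene isolator_handle 0.62 183 346 [ 304. -308.   59.]
scene mat 0.78 215 256 [ 556. -366.    6.]
scene tank 0.88 144 286 [ 386
[... 713 characters left out ...]
03 [ 747. -269.   23.]
top hood_grip 0.79 223 303 [540.  12. 131.]
top hood_grip 0.48 158 404 [ 748. -272.   21.]
top isolator 0.92 246 180 [494. 338.  94.]
top isolator 0.25 221 294 [545.  35. 131.]
top isolator_handle 0.7 248 164 [487. 376. 105.]
top mat 0.79 234 428 [ 530. -332.   -1.]
top tank 0.81 210 470 [ 559. -413.  152.]
top tank 0.75 288 515 [ 358. -509.  153.]
top tank 0.7 326 395 [ 273. -211.  146.]
top tank_coupling 0.9 206 466 [ 569. -404.  152.]
top tank_coupling 0.83 321 398 [ 285. -218.  153.]
top tank_coupling 0.75 283 513 [ 372. -508.  145.]
top hasp_eye 0.82 247 181 [491. 336.  91.]
top hasp_eye 0.33 158 402 [ 748. -267.   21.]
top handle_eye 0.96 245 166 [494. 370. 109.]
```

View pics/scene0.png

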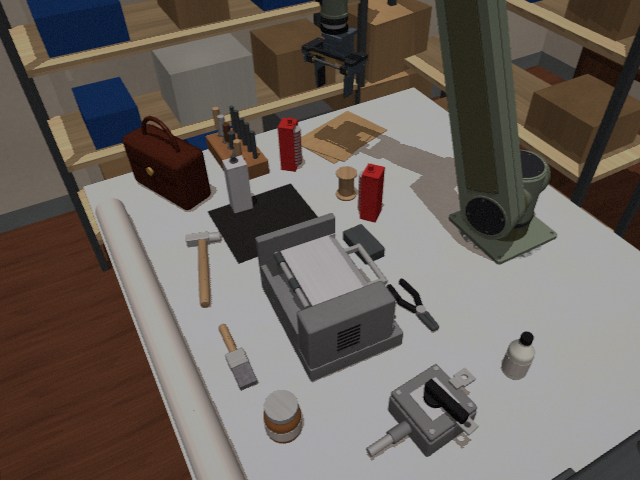

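View pics/top0.png

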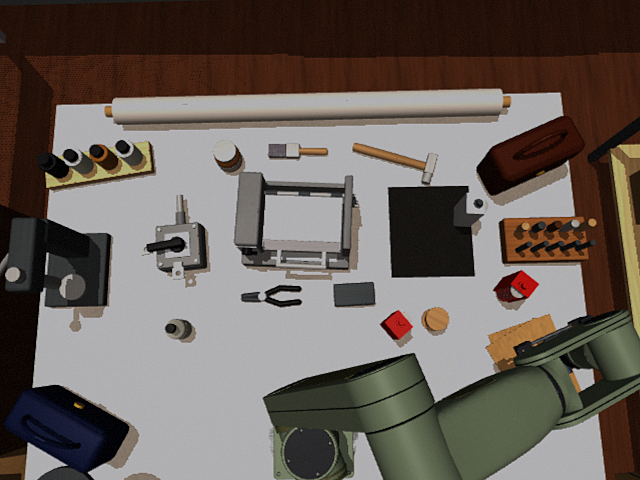

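The real tank is the grey one at scene (185,238) / top (208,470), standing on the mat. The red look-alikes are at top (288,515) and (325,396). The isolator is at top (245,180) with the handle pointing left (+y) and the hasp towards the robot. The crop below confirms the tank while I fit poses.

```bash
cat > fit.py <<'E'
from h import *
def sel(w,lo,hi,zl,zh):
    m=(w[...,0]>lo[0])&(w[...,0]<hi[0])&(w[...,1]>lo[1])&(w[...,1]<hi[1])&(w[...,2]>zl)&(w[...,2]<zh); return m
def rect(m,w,tag):
    mm=cv2.morphologyEx(m.astype(np.uint8),cv2.MORPH_OPEN,np.ones((2,2)))
    p=w[mm>0]
    if len(p)<10: print(tag,'few',len(p)); return
    # trimmed outliers
    r=cv2.minAreaRect(p[:,:2].astype(np.float32))
    print(tag,len(p),'z',np.round(np.nanmedian(p[:,2]),1),'c',np.round(r[0],1),'sz',np.round(r[1],1),'ang',round(r[2],1),'med',np.round(np.median(p[:,:2],0),1))
E
python3 - <<'E'
from fit import *
for n in ("scene","top"):
    w=np.load(n+'0.npy')
    rect(sel(w,(380,250),(620,460),66,79),w,n+' cover')
    rect(sel(w,(380,300),(620,460),101,118),w,n+' handle')
    rect(sel(w,(380,250),(450,420),74,88),w,n+' hasp')
    rect(sel(w,(400,60),(760,220),167,183),w,n+' housing')
    rect(sel(w,(400,-220),(760,-60),167,183),w,n+' cheek')
    rect(sel(w,(400,-120),(760,120),122,142),w,n+' hood')
    rect(sel(w,(350,-120),(520,120),85,118),w,n+' bar')
    rect(sel(w,(480,-480),(660,-340),140,158),w,n+' tanktop')
    rect(sel(w,(480,-480),(660,-340),161,176),w,n+' stub')
    rect(sel(w,(480,-480),(660,-340),20,135),w,n+' tankbody')
    rect(sel(w,(350,-530),(750,-200),-2,8)&(cv2.imread(f'pics/{n}0.png').max(2)<50),w,n+' mat')
a=cv2.imread('pics/top0.png'); b=cv2.imread('pics/scene0.png')
f=lambda im,r,c:cv2.resize(im[r:r+100,c:c+100],(400,400),interpolation=cv2.INTER_CUBIC)
o=np.vstack([np.hstack([f(a,160,420),f(b,120,190)])])
cv2.imwrite('pics/c1.png',o)
E
```

```text
scene cover 2611 z 72.5 c [466.1 352. ] sz [180.3 112.8] ang 10.3 med [nan nan]
scene handle 589 z 108.7 c [499.1 377.3] sz [46.6 88.8] ang 28.9 med [nan nan]
scene hasp 257 z 79.5 c [411.1 339.7] sz [86.3 28.4] ang 31.2 med [nan nan]
scene housing 2426 z 173.6 c [511.3 139.5] sz [303.3  99.1] ang 23.8 med [nan nan]
scene cheek 637 z 172.5 c [ 485.  -136.5] sz [324.4 104.6] ang 28.1 med [nan nan]
scene hood 4178 z 130.9 c [554.3 -61.2] sz [395.4 214.4] ang 71.9 med [nan nan]
scene bar 488 z 108.7 c [425.5 -12.7] sz [306.1 115.5] ang 79.1 med [439.4   9.6]
scene tanktop 284 z 151.3 c [ 555.2 -484.7] sz [192.5  59.1] ang 70.6 med [ 578.2 -413.9]
scene stub 26 z 164.9 c [ 545.5 -509.5] sz [179.5  12.5] ang 69.1 med [ 576.2 -430.3]
scene tankbody 775 z 74.2 c [nan nan] sz [0. 0.] ang 0.0 med [nan nan]
scene mat 3639 z 2.4 c [ 539.9 -278. ] sz [350.3 252.8] ang 88.3 med [nan nan]
top cover 1382 z 73.5 c [469.1 337.1] sz [ 96.1 154.2] ang 45.4 med [nan nan]
top handle 280 z 108.8 c [495.9 376.7] sz [15.9 95.5] ang 12.2 med [nan nan]
top hasp 161 z 79.6 c [427.1 357.8] sz [37.8 54.1] ang 1.4 med [nan nan]
top housing 1715 z 174.3 c [569.9 146.7] sz [ 54.3 187. ] ang 85.1 med [nan nan]
top cheek 586 z 173.7 c [ 581.7 -103. ] sz [ 20.4 239.6] ang 82.9 med [nan nan]
top hood 4198 z 131.3 c [nan nan] sz [0. 0.] ang 0.0 med [nan nan]
top bar 681 z 107.4 c [451.4   4.8] sz [224.9  56.6] ang 89.0 med [nan nan]
top tanktop 381 z 152.4 c [ 587.3 -453.5] sz [ 47.6 124.5] ang 28.9 med [nan nan]
top stub 27 z 167.2 c [ 572.9 -439.3] sz [10.1 18.8] ang 5.8 med [ 571.9 -436.4]
top tankbody 355 z 78.3 c [ 564.2 -438.7] sz [81.9 48.2] ang 72.5 med [nan nan]
top mat 5765 z 2.9 c [nan nan] sz [0. 0.] ang 0.0 med [nan nan]
```

View pics/c1.png

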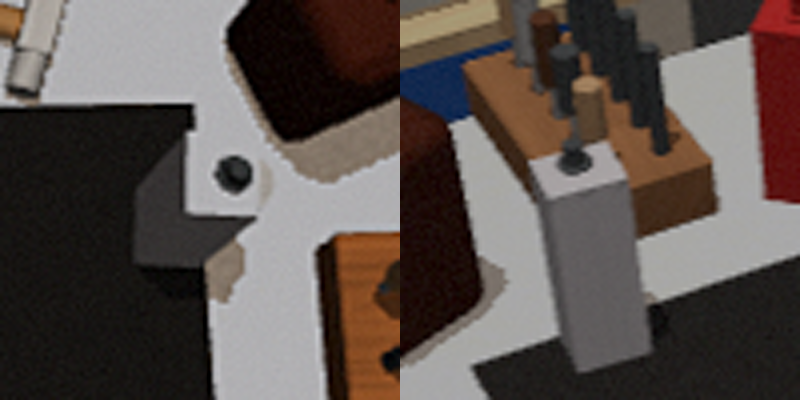

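The crop confirms it: a grey aluminium tank on its plain end, stub upwards (top ≈ (175,478)), with its plain underside facing +y and the mat free on that side. Next comes a more robust fit: median depth, largest component, and rays cut with the known plane.

```bash
cat > fit.py <<'E'
from h import *
def snap(n,k=3):
    c=[cloud(n) for _ in range(k)]
    d=np.median([x[1] for x in c],0)
    d=cv2.medianBlur(d.astype(np.float32),3)
    return c[0][0],lift(n,d)
def lift(n,d,z=None):
    c=optics.calibration(n); v,u=np.mgrid[0:480,0:640]
    ray=np.stack([(u-c['cx'])/c['fx'],-(v-c['cy'])/c['fy'],-np.ones(u.shape)],-1)
    T=np.array(c['world_from_camera']); r=ray@T[:3,:3].T
    if z is not None: return T[:3,3]+r*((z-T[2,3])/r[...,2])[...,None]
    w=T[:3,3]+r*d[...,None]; w[d==0]=-999; return w
def rect(n,w,lo,hi,zl,zh,tag,z=None):
    m=((w[...,0]>lo[0])&(w[...,0]<hi[0])&(w[...,1]>lo[1])&(w[...,1]<hi[1])&(w[...,2]>zl)&(w[...,2]<zh)).astype(np.uint8)
    k,l,st,_=cv2.connectedComponentsWithStats(m,connectivity=4)
    if k<2: print(n,tag,'none'); return
    mm=l==1+np.argmax(st[1:,4]); p=w[mm]; zz=np.median(p[:,2])
    q=lift(n,None,z or zz)[mm][:,:2].astype(np.float32)
    r=cv2.minAreaRect(q)
    print(n,tag,len(p),'z',round(zz,1),'c',np.round(r[0],1),'sz',np.round(r[1],1),'ang',round(r[2],1),'mean',np.round(q.mean(0),1))
    return r,q
E
python3 - <<'E'
from fit import *
for n in ("scene","top"):
    im,w=snap(n,4); np.save(n+'1.npy',w)
    rect(n,w,(380,250),(620,460),66,78,'cover',73)
    rect(n,w,(380,300),(620,460),103,118,'handle',110)
    rect(n,w,(380,250),(450,420),76,88,'hasp')
    rect(n,w,(400,60),(760,220),167,183,'housing',175)
    rect(n,w,(400,-220),(760,-60),167,183,'cheek',175)
    rect(n,w,(400,-120),(760,120),122,142,'hood')
    rect(n,w,(350,-120),(460,120),90,125,'bar')
    rect(n,w,(480,-480),(660,-340),146,158,'tanktop',153)
    rect(n,w,(480,-480),(660,-340),161,176,'stub',169)
    rect(n,w,(350,-530),(750,-200),1.6,8,'mat',3)
E
```

```text
scene cover 2633 z 72.2 c [504.  353.3] sz [119.3 116.7] ang 4.7 mean [512.1 352.8]
scene handle 565 z 109.2 c [501.1 377.4] sz [21.6 93.5] ang 9.5 mean [500.8 378.8]
scene hasp 258 z 79.9 c [430.9 345.7] sz [39.1 31. ] ang 5.0 mean [430.  345.4]
scene housing 2436 z 174.0 c [577.  151.1] sz [ 61.9 189. ] ang 86.5 mean [579.4 151.4]
scene cheek 642 z 173.5 c [560.8 -97.1] sz [ 25.5 189.3] ang 86.3 mean [563.2 -97.5]
scene hood 4241 z 131.1 c [567.7  -9.1] sz [195.1 193.1] ang 84.7 mean [559.9  -6.6]
scene bar 364 z 108.4 c [442.6  23.6] sz [ 36.6 136.7] ang 2.1 mean [439.5  17.5]
scene tanktop 240 z 152.0 c [ 578.2 -424.2] sz [56.1 55.2] ang 85.7 mean [ 578.3 -422.1]
scene stub 26 z 166.5 c [ 577.3 -430.2] sz [23. 13.] ang 68.2 mean [ 578.1 -429.4]
scene mat 3325 z 2.4 c [ 541.6 -339.4] sz [234.6 260.4] ang 89.6 mean [ 552.9 -352.8]
top cover 1487 z 73.1 c [498.8 351.9] sz [118.3 118.2] ang 4.5 mean [500.3 347.3]
top handle 287 z 109.7 c [495.5 375.1] sz [21.2 94.6] ang 9.6 mean [495.7 374.9]
top hasp 161 z 80.3 c [428.6 345.9] sz [40.3 28.9] ang 1.9 mean [428.6 346.4]
top housing 1751 z 174.6 c [570.9 147.1] sz [ 60.4 189.4] ang 86.3 mean [569.6 147.4]
top cheek 588 z 174.3 c [ 555.1 -101. ] sz [ 19.9 188. ] ang 86.4 mean [ 553.9 -100.9]
top hood 4299 z 131.6 c [564.4  14.5] sz [211.7 172.7] ang 86.4 mean [552.8  15.9]
top bar 342 z 109.3 c [441.7  21.9] sz [128.8  36.4] ang 88.7 mean [435.3  19.8]
top tanktop 369 z 152.7 c [ 575.1 -425.9] sz [48.1 55.9] ang 85.5 mean [ 574.5 -425.8]
top stub 29 z 168.4 c [ 574.5 -433. ] sz [10.5 14.9] ang 43.1 mean [ 574.  -432.9]
top mat 6690 z 2.8 c [ 538.2 -336.1] sz [264.5 234.8] ang 0.3 mean [ 533.2 -331. ]
```

Averaging the two views:
- **Machine:** seat ≈ (525.5, 17.5), yaw −3.6°.
- **Isolator:** centre ≈ (501.4, 352.6), yaw +4.5°. The handle points at 99.6° and the hasp lies at 184.5°.
- **Tank:** ≈ (576.5, −425), standing on its end. Its heights agree with the text.

First leg towards the handle.

The rows are not in the units I measure in: shifts go in shares of 60 cm and turns go in shares of 120 degrees. I convert before sending: -196 mm / 600 = -0.3267, 155 mm / 600 = 0.2583.

Call:
apply_moves(motion=[91,0.2583,-0.3267,0,0,0,0,91,0.2583,-0.3267,0,0,0,0,91,0.2583,-0.3267,0,0,0,0,91,0.2583,-0.3267,0,0,0,0,91,0.2583,-0.3267,0,0,0,0])

```text
time_s: 2.0
ee_pos: [285.5, -291.9, 233.1]
tool_rot: [0.0, 0.982, 0.19, 0.0]
wrist_force: [0.9, 0.7, 0.7]
grip_width: 0.998
gripper_force: 0.0
```

```bash
cat > plan.py <<'E'
import numpy as np, json
from scipy.spatial.transform import Rotation as R
def down(psi):  # tool pointing down, tool x at angle psi(deg)
    p=np.radians(psi); return R.from_matrix(np.array([[np.cos(p),np.sin(p),0],[np.sin(p),-np.cos(p),0],[0,0,-1]]))
def plan(p,r,targets):
    p=np.array(p,float)
    for t,q in targets:
        sh=np.round(r.inv().apply(np.array(t)-p),1); tu=np.round((r.inv()*q).as_rotvec(degrees=True),1)
        L=np.linalg.norm(sh); A=np.linalg.norm(tu)
        p=p+r.apply(sh); r=r*R.from_rotvec(tu,degrees=True)
        print(sh.tolist(),tu.tolist(),'rows>=',round(max(L/50,A/8.59),1),'->',np.round(p,1).tolist())
    return p,r
E
python3 - <<'E'
from plan import *
c=np.array([501.4,352.6]); 
g=lambda a,z=106:[c[0]+55*np.cos(np.radians(a)),c[1]+55*np.sin(np.radians(a)),z]
T=[([360,-40,233],down(60.5)),([440,200,215],down(99.6)),(g(99.6,200),down(99.6)),(g(99.6),down(99.6))]
for a in (121,142,163,184.5,187): T.append((g(a),down(a)))
plan([285.3,-293.2,233],down(21.95),T)
E
```

```text
[163.9, -206.9, 0.0] [0.0, 0.0, -38.6] rows>= 5.3 -> [360.0, -40.0, 233.0]
[248.4, -48.3, 18.0] [0.0, 0.0, -39.1] rows>= 5.1 -> [440.1, 200.0, 215.0]
[195.1, 86.1, 15.0] [0.0, 0.0, 0.1] rows>= 4.3 -> [492.2, 406.8, 200.0]
[0.0, 0.0, 94.0] [0.0, 0.0, -0.0] rows>= 1.9 -> [492.2, 406.8, 106.0]
[-3.8, -20.1, 0.0] [0.0, 0.0, -21.4] rows>= 2.5 -> [473.0, 399.7, 106.0]
[-3.7, -19.7, 0.0] [0.0, 0.0, -21.0] rows>= 2.4 -> [458.0, 386.4, 106.0]
[-3.6, -19.7, 0.0] [0.0, 0.0, -21.1] rows>= 2.5 -> [448.7, 368.7, 106.0]
[-3.9, -20.1, 0.0] [0.0, 0.0, -21.4] rows>= 2.5 -> [446.6, 348.3, 106.0]
[-0.0, -2.4, 0.0] [0.0, 0.0, -2.5] rows>= 0.3 -> [446.8, 345.9, 106.0]
```

Converted, -196 mm / 600 = -0.3267, 155 mm / 600 = 0.2583, -38.6 degrees / 120 = -0.3217.

Call:
apply_moves(motion=[91,0.2583,-0.3267,0,0,0,-0.3217,91,0.2583,-0.3267,0,0,0,-0.3217,91,0.2583,-0.3267,0,0,0,-0.3217,91,0.2583,-0.3267,0,0,0,-0.3217,91,0.2583,-0.3267,0,0,0,-0.3217])

```text
time_s: 2.5
ee_pos: [356.1, -52.1, 233.4]
tool_rot: [0.001, 0.863, 0.506, 0.001]
wrist_force: [1.8, -0.6, 0.2]
grip_width: 0.999
gripper_force: 0.0
```

Converted, 240 mm / 600 = 0.4, -46 mm / 600 = -0.0767, -39.1 degrees / 120 = -0.3258.

Call:
apply_moves(motion=[91,0.4,-0.0767,0.0283,0,0,-0.3258,91,0.4,-0.0767,0.0283,0,0,-0.3258,91,0.4,-0.0767,0.0283,0,0,-0.3258,91,0.4,-0.0767,0.0283,0,0,-0.3258,91,0.4,-0.0767,0.0283,0,0,-0.3258])

```text
time_s: 3.0
ee_pos: [434.3, 180.2, 216.0]
tool_rot: [0.0, 0.643, 0.766, 0.0]
wrist_force: [1.2, -0.6, 0.1]
grip_width: 0.998
gripper_force: 0.0
```

```bash
python3 - <<'E'
from plan import *
from plant import bot
s=bot.observe(); r=R.from_quat(np.roll(s['tool_rot'],-1)); print(s['ee_pos'],r.as_matrix().round(3)[:,0],s['time_s'])
plan(s['ee_pos'],r,[([492.2,406.8,180],down(99.6)),([492.2,406.8,106],down(99.6))])
E
```

```text
[434.27660395 180.16206518 215.95946376] [-0.173  0.985  0.   ] 3.0
[213.2, 96.2, 36.0] [0.0, -0.0, 0.4] rows>= 4.7 -> [492.2, 406.8, 180.0]
[-0.0, -0.0, 74.0] [0.0, -0.0, -0.0] rows>= 1.5 -> [492.2, 406.8, 106.0]
```

Converted, 212 mm / 600 = 0.3533, 95 mm / 600 = 0.1583.

Call:
apply_moves(motion=[91,0.3533,0.1583,0.06,0,0,0,91,0.3533,0.1583,0.06,0,0,0,91,0.3533,0.1583,0.06,0,0,0,91,0.3533,0.1583,0.06,0,0,0,91,0.3533,0.1583,0.06,0,0,0])

```text
time_s: 3.5
ee_pos: [492.3, 405.6, 179.0]
tool_rot: [-0.0, 0.645, 0.764, 0.0]
wrist_force: [0.0, -0.4, 1.0]
grip_width: 0.997
gripper_force: 0.0
```

Converted, 74 mm / 600 = 0.1233, 45 mm / 600 = 0.075.

Call:
apply_moves(motion=[91,0,0,0.075,0,0,0,91,0,0,0.1233,0,0,0,24,0,0,0.1233,0,0,0,24,0,0,0.1233,0,0,0,24,0,0,0.1233,0,0,0])

```text
time_s: 4.0
ee_pos: [493.3, 403.2, 108.2]
tool_rot: [0.0, 0.645, 0.764, 0.002]
wrist_force: [0.1, 0.1, 0.1]
grip_width: 0.765
gripper_force: 0.0
```

```bash
python3 - <<'E'
from fit import *
s=bot.observe(); print({k:np.round(v,2) for k,v in s.items() if k in('ee_pos','wrist_force','ft_torque','grip_width','gripper_force')})
im,d=optics.capture("scene"); im2,d=optics.capture("top")
f=lambda im,r,c:cv2.resize(im[r:r+130,c:c+130],(400,400),interpolation=cv2.INTER_CUBIC)
save(np.hstack([f(im,330,380),f(im2,190,110)]),'h1.png')
E
```

```text
{'ee_pos': array([493.35, 403.23, 108.21]), 'wrist_force': array([0.15, 0.06, 0.05]), 'ft_torque': array([-0.01, -0.15,  0.05]), 'gripper_force': np.float64(0.0), 'grip_width': np.float64(0.77)}
```

View pics/h1.png

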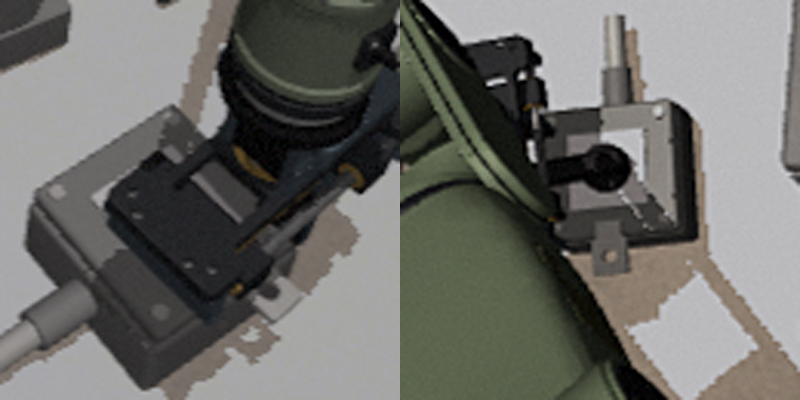

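Scene picture: the jaws straddle the black handle bar over the isolator, about (250,200) in the left crop, and are still closing. In the top crop the hasp is at (610,255) and the handle points left.

Converted, 1 mm / 600 = 0.0017.

Call:
apply_moves(motion=[23,0,0,0.0017,0,0,0,23,0,0,0.0017,0,0,0,23,0,0,0.0017,0,0,0,23,0,0,0.0017,0,0,0,23,0,0,0.0017,0,0,0])

```text
time_s: 4.6
ee_pos: [492.5, 402.6, 105.0]
tool_rot: [0.0, 0.645, 0.764, 0.0]
wrist_force: [0.7, 0.1, 0.5]
grip_width: 0.269
gripper_force: 30.0
```

Converted, -25.5 mm / 600 = -0.0425, -22.5 mm / 600 = -0.0375, -28 degrees / 120 = -0.2333.

Call:
apply_moves(motion=[23,0,0,0,0,0,0,23,-0.0008,-0.0125,0,0,0,-0.0667,23,-0.0033,-0.025,0,0,0,-0.1333,23,-0.0083,-0.0375,0,0,0,-0.2,23,-0.0117,-0.0425,0,0,0,-0.2333])

```text
time_s: 5.1
ee_pos: [469.0, 391.9, 105.1]
tool_rot: [0.001, 0.439, 0.898, 0.001]
wrist_force: [2.3, 1.3, -1.1]
grip_width: 0.265
gripper_force: 30.0
```

```bash
python3 - <<'E'
from plan import *
from plant import bot
s=bot.observe(); r=R.from_quat(np.roll(s['tool_rot'],-1)); print({k:np.round(v,2) for k,v in s.items() if k in('ee_pos','wrist_force','ft_torque','grip_width','gripper_force')},np.degrees(np.arctan2(*r.as_matrix()[[1,0],0])))
c=np.array([501.4,352.6]); 
g=lambda a,z=106:[c[0]+55*np.cos(np.radians(a)),c[1]+55*np.sin(np.radians(a)),z]
plan(s['ee_pos'],r,[(g(a),down(a)) for a in (127.6,164,184.5,190)])
E
```

```text
{'ee_pos': array([469.  , 391.91, 105.13]), 'wrist_force': array([ 2.29,  1.33, -1.1 ]), 'ft_torque': array([ 0.45, -0.63, -0.07]), 'gripper_force': np.float64(30.01), 'grip_width': np.float64(0.27)} 127.8710041156659
[4.1, 1.7, -0.9] [0.2, 0.0, 0.3] rows>= 0.1 -> [467.8, 396.2, 106.0]
[-10.8, -32.6, 0.0] [-0.0, 0.0, -36.4] rows>= 4.2 -> [448.6, 367.8, 106.0]
[-3.4, -19.3, 0.1] [-0.0, 0.0, -20.5] rows>= 2.4 -> [446.5, 348.3, 106.0]
[-0.3, -5.3, -0.0] [-0.0, 0.0, -5.5] rows>= 0.6 -> [447.2, 343.0, 106.0]
```

Converted, -31 mm / 600 = -0.0517, -27.5 mm / 600 = -0.0458, -36.4 degrees / 120 = -0.3033.

Call:
apply_moves(motion=[23,-0.0008,-0.012,0,0,0,-0.0667,23,-0.0033,-0.0238,0,0,0,-0.1333,23,-0.0075,-0.035,0,0,0,-0.2,23,-0.0133,-0.0458,0,0,0,-0.2667,23,-0.0167,-0.0517,0,0,0,-0.3033])

```text
time_s: 5.6
ee_pos: [451.2, 365.0, 105.1]
tool_rot: [0.002, 0.137, 0.991, 0.001]
wrist_force: [3.6, 2.9, -3.3]
grip_width: 0.265
gripper_force: 30.0
```

Converted, -20 mm / 600 = -0.0333, -3.6 mm / 600 = -0.006, -22.5 degrees / 120 = -0.1875.

Call:
apply_moves(motion=[23,-0.0008,-0.012,0,0,0,-0.0667,23,-0.0033,-0.0238,0,0,0,-0.1333,23,-0.0053,-0.03,0,0,0,-0.1708,23,-0.006,-0.0333,0,0,0,-0.1875,23,-0.006,-0.0333,0,0,0,-0.1875])

```text
time_s: 6.1
ee_pos: [449.5, 346.9, 105.2]
tool_rot: [0.002, -0.056, 0.998, 0.003]
wrist_force: [4.1, 5.7, -4.9]
grip_width: 0.265
gripper_force: 30.2
```

```bash
cat >> plan.py <<'E'
def st():
    from plant import bot
    s=bot.observe(); r=R.from_quat(np.roll(s['tool_rot'],-1)); print({k:np.round(v,2).tolist() for k,v in s.items() if k in('time_s','q','ee_pos','wrist_force','ft_torque','grip_width','gripper_force')},'psi',np.degrees(np.arctan2(*r.as_matrix()[[1,0],0])).round(2))
    return s['ee_pos'],r
E
python3 - <<'E'
from plan import *
p,r=st()
E
```

```text
{'time_s': 6.1, 'q': [0.64, 0.41, 1.77, 0.0, 0.95, -1.05], 'ee_pos': [449.53, 346.9, 105.24], 'wrist_force': [4.1, 5.72, -4.86], 'ft_torque': [1.37, -0.85, -0.32], 'gripper_force': 30.16, 'grip_width': 0.26} psi -173.58
```

Converted, -4 mm / 600 = -0.0067, -3 degrees / 120 = -0.025.

Call:
apply_moves(motion=[23,0,-0.0067,0,0,0,-0.025,23,0,-0.0067,0,0,0,-0.025])

```text
time_s: 6.3
ee_pos: [450.1, 347.1, 105.4]
tool_rot: [0.003, -0.081, 0.997, 0.007]
wrist_force: [1.3, 18.2, -8.7]
grip_width: 0.263
gripper_force: 30.4
```

Converted, -100 mm / 600 = -0.1667, -50 mm / 600 = -0.0833.

Call:
apply_moves(motion=[60,0,0.005,0,0,0,0,60,0,0.005,0,0,0,0,70,0,0.005,-0.0167,0,0,0,80,0,0.005,-0.0833,0,0,0,91,0,0.005,-0.1667,0,0,0])

```text
time_s: 6.8
ee_pos: [446.3, 341.7, 204.6]
tool_rot: [-0.002, -0.083, 0.997, -0.002]
wrist_force: [0.2, 0.9, 1.0]
grip_width: 0.673
gripper_force: 0.0
```

```bash
python3 - <<'E'
from plan import *
from fit import *
p,r=st()
for n in ("scene","top"):
    im,w=snap(n,1)
    rect(n,w,(380,300),(620,460),103,118,'handle',110)
    rect(n,w,(380,300),(620,460),66,78,'cover',73)
# hood bar location: closed angle; seat guess
for s in ((525.4,17.5),):
    c,si=np.cos(np.radians(-3.6)),np.sin(np.radians(-3.6)); X=np.array([c,si]);Y=np.array([-si,c])
    h=np.array(s)+95*X; print('hinge',h,'bar',h-187*X)
E
```

```text
{'time_s': 6.8, 'q': [0.63, 0.32, 1.64, -0.0, 1.19, -1.1], 'ee_pos': [446.28, 341.71, 204.63], 'wrist_force': [0.24, 0.91, 1.01], 'ft_torque': [0.2, -0.17, 0.05], 'gripper_force': 0.0, 'grip_width': 0.67} psi -170.49
scene handle 511 z 108.9 c [480.5 351.1] sz [93.9 21.1] ang 4.6 mean [481.5 351.1]
scene cover 2789 z 72.5 c [494.  354.2] sz [140.6 113.8] ang 3.3 mean [510.6 360.2]
top handle 42 z 109.5 c [437.9 342.6] sz [17.2 19. ] ang 32.0 mean [437.2 343.8]
top cover 475 z 72.8 c [495.4 343.8] sz [126.2  97.2] ang 4.5 mean [510.1 323.1]
hinge [620.2125392   11.53490064] bar [433.58154098  23.2767278 ]
```

Both views put the handle at 184.6°, against the hasp at 184.5°, so the switch is fully off. Now to the hood bar.

```bash
python3 - <<'E'
from plan import *
p,r=st()
X=np.array([np.cos(np.radians(3.6)),-np.sin(np.radians(3.6)),0]); H=np.array([620.2,11.5,122])
def bar(q): return H-X*(187*np.cos(q)+18*np.sin(q))+np.array([0,0,187*np.sin(q)-18*np.cos(q)])
D=down(86.4)
T=[([442,262,212],down(152)),([438,142,212],down(114.5)),([432.5,23.3,190],D),([432.5,23.3,108],D)]
p,r=plan(p,r,T)
print('arc')
qs=[.3,.6,.9,1.2,1.5,1.7,1.85,1.97]
o=bar(0)
for q in qs: print(q,np.round(r.inv().apply(bar(q)-o),1), np.round(bar(q)+[0,0,4]))
E
```

```text
{'time_s': 6.9, 'q': [0.63, 0.31, 1.63, -0.0, 1.19, -1.1], 'ee_pos': [450.63, 344.95, 212.57], 'wrist_force': [0.51, 0.62, 0.61], 'ft_torque': [0.12, -0.14, -0.01], 'gripper_force': 0.0, 'grip_width': 0.75} psi -170.49
[22.2, -80.4, -0.2] [0.6, 0.6, 37.5] rows>= 4.4 -> [442.0, 262.0, 212.0]
[-52.7, -107.8, 0.1] [-0.0, 0.0, 37.5] rows>= 4.4 -> [438.0, 142.1, 212.0]
[-105.8, -54.2, 22.1] [-0.0, 0.0, 28.1] rows>= 3.3 -> [432.6, 23.3, 190.0]
[0.1, -0.0, 82.0] [-0.0, 0.0, 0.0] rows>= 1.6 -> [432.5, 23.3, 108.0]
arc
0.3 [ -0.    3.  -56.1] [437.  23. 164.]
0.6 [-1.000e-01  2.250e+01 -1.087e+02] [456.  22. 217.]
0.9 [-1.000e-01  5.660e+01 -1.533e+02] [490.  20. 261.]
1.2 [-1.000e-01  1.024e+02 -1.858e+02] [536.  17. 294.]
1.5 [-2.000e-01  1.557e+02 -2.033e+02] [589.  13. 311.]
1.7 [-2.000e-01  1.932e+02 -2.058e+02] [626.  11. 314.]
1.85 [-2.000e-01  2.212e+02 -2.028e+02] [654.   9. 311.]
1.97 [-2.000e-01  2.430e+02 -1.974e+02] [676.   8. 305.]
```

Converted, -80 mm / 600 = -0.1333, 22 mm / 600 = 0.0367, 37.5 degrees / 120 = 0.3125.

Call:
apply_moves(motion=[34,0.0367,-0.1333,0,0.005,0.005,0.3125,34,0.0367,-0.1333,0,0.005,0.005,0.3125,34,0.0367,-0.1333,0,0.005,0.005,0.3125,34,0.0367,-0.1333,0,0.005,0.005,0.3125,34,0.0367,-0.1333,0,0.005,0.005,0.3125])

```text
time_s: 7.4
ee_pos: [438.9, 259.8, 205.4]
tool_rot: [-0.005, 0.244, 0.97, -0.006]
wrist_force: [0.5, 0.2, 0.6]
grip_width: 0.387
gripper_force: 0.0
```

Converted, -108 mm / 600 = -0.18, -53 mm / 600 = -0.0883, 37.5 degrees / 120 = 0.3125.

Call:
apply_moves(motion=[34,-0.0883,-0.18,0,0,0,0.3125,34,-0.0883,-0.18,0,0,0,0.3125,34,-0.0883,-0.18,0,0,0,0.3125,34,-0.0883,-0.18,0,0,0,0.3125,34,-0.0883,-0.18,0,0,0,0.3125])

```text
time_s: 7.9
ee_pos: [434.9, 139.1, 206.5]
tool_rot: [-0.002, 0.543, 0.84, -0.007]
wrist_force: [-0.0, -0.1, -0.1]
grip_width: 0.371
gripper_force: 0.0
```

Converted, -106 mm / 600 = -0.1767, -54 mm / 600 = -0.09, 28 degrees / 120 = 0.2333.

Call:
apply_moves(motion=[34,-0.1767,-0.09,0.0367,0,0,0.2333,34,-0.1767,-0.09,0.0367,0,0,0.2333,34,-0.1767,-0.09,0.0367,0,0,0.2333,34,-0.1767,-0.09,0.0367,0,0,0.2333,34,-0.1767,-0.09,0.0367,0,0,0.2333])

```text
time_s: 8.4
ee_pos: [429.4, 20.5, 185.3]
tool_rot: [-0.001, 0.729, 0.685, -0.007]
wrist_force: [0.0, 0.2, 0.5]
grip_width: 0.376
gripper_force: 0.0
```

```bash
python3 - <<'E'
from plan import *
p,r=st()
plan(p,r,[([432.5,23.3,108],down(86.4))])
E
```

```text
{'time_s': 8.4, 'q': [0.03, 0.14, 1.94, -0.01, 1.08, 0.09], 'ee_pos': [429.42, 20.47, 185.31], 'wrist_force': [0.04, 0.22, 0.48], 'ft_torque': [-0.03, -0.09, 0.02], 'gripper_force': 0.0, 'grip_width': 0.38} psi 86.43
[3.8, 3.8, 77.2] [-0.7, 0.5, 0.0] rows>= 1.5 -> [432.5, 23.3, 108.0]
```

Converted, 77 mm / 600 = 0.1283, 40 mm / 600 = 0.0667, -0.7 degrees / 120 = -0.0058.

Call:
apply_moves(motion=[34,0.0067,0.0067,0.0667,-0.0058,0.0042,0,34,0.0067,0.0067,0.1283,-0.0058,0.0042,0,17,0.0067,0.0067,0.1283,-0.0058,0.0042,0,17,0.0067,0.0067,0.1283,-0.0058,0.0042,0,17,0.0067,0.0067,0.1283,-0.0058,0.0042,0])

```text
time_s: 8.9
ee_pos: [434.8, 24.8, 109.8]
tool_rot: [0.002, 0.728, 0.686, 0.001]
wrist_force: [-0.5, -0.7, -0.5]
grip_width: 0.191
gripper_force: 0.0
```

```bash
python3 - <<'E'
from plan import *
from fit import *
p,r=st()
im,w=snap("scene",1)
save(cv2.resize(im[180:340,220:420],(800,640))[:600],'h2.png')
E
```

```text
{'time_s': 8.9, 'q': [0.03, 0.23, 2.05, -0.0, 0.86, 0.09], 'ee_pos': [434.78, 24.77, 109.77], 'wrist_force': [-0.47, -0.7, -0.53], 'ft_torque': [-0.03, -0.13, 0.03], 'gripper_force': 0.0, 'grip_width': 0.19} psi 86.58
```

View pics/h2.png

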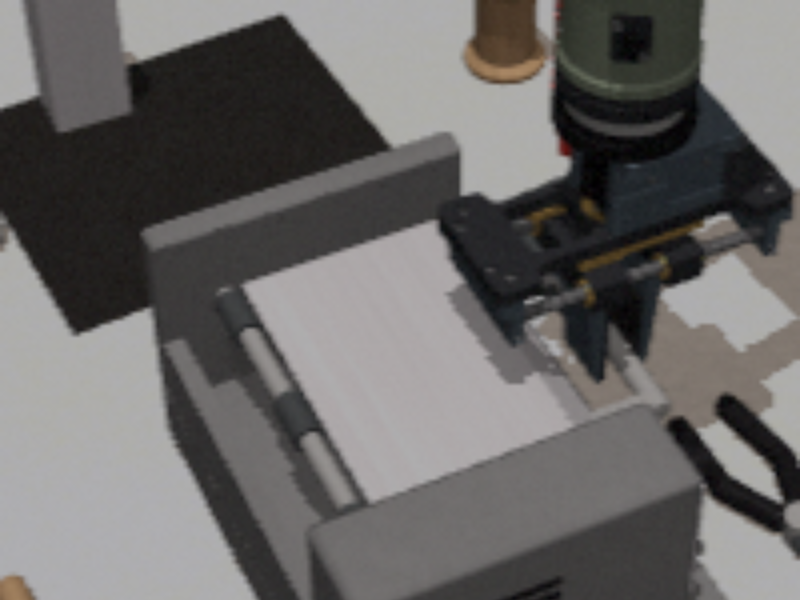

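The bar lies between the two fingers at crop (600,350), with the inner finger in the gap. Grip and start the arc.

Converted, -53 mm / 600 = -0.0883, -25 mm / 600 = -0.0417.

Call:
apply_moves(motion=[8,0,0,0.005,0,0,0,8,0,0,0.005,0,0,0,8,0,0,0.005,0,0,0,8,0,-0.0008,-0.0417,0,0,0,8,0,0.005,-0.0883,0,0,0])

```text
time_s: 9.45
ee_pos: [435.6, 24.5, 161.5]
tool_rot: [0.0, 0.728, 0.685, -0.0]
wrist_force: [4.1, -0.3, -7.7]
grip_width: 0.148
gripper_force: 30.0
```

```bash
python3 - <<'E'
from plan import *
p,r=st()
E
```

```text
{'time_s': 9.45, 'q': [0.03, 0.17, 1.97, -0.0, 1.0, 0.09], 'ee_pos': [435.58, 24.55, 161.51], 'wrist_force': [4.13, -0.31, -7.72], 'ft_torque': [0.01, -0.64, -0.05], 'gripper_force': 30.0, 'grip_width': 0.15} psi 86.52
```

Converted, -133.5 mm / 600 = -0.2225, -120.5 mm / 600 = -0.2008.

Call:
apply_moves(motion=[8,0,0.0183,-0.06,0,0,0,8,0,0.0483,-0.1142,0,0,0,8,0,0.0892,-0.1617,0,0,0,8,0,0.1383,-0.2008,0,0,0,8,0,0.18,-0.2225,0,0,0])

```text
time_s: 9.95
ee_pos: [539.6, 17.9, 300.8]
tool_rot: [-0.002, 0.728, 0.685, -0.002]
wrist_force: [-12.5, -0.6, 18.8]
grip_width: 0.146
gripper_force: 30.0
```

Converted, 128 mm / 600 = 0.2133, 114 mm / 600 = 0.19.

Call:
apply_moves(motion=[8,0,0.0592,-0.0192,0,0,0,8,0,0.1058,-0.0258,0,0,0,8,0,0.1525,-0.0258,0,0,0,8,0,0.19,-0.02,0,0,0,8,0,0.2133,-0.0142,0,0,0])

```text
time_s: 10.45
ee_pos: [672.7, 9.5, 306.3]
tool_rot: [0.002, 0.728, 0.685, 0.001]
wrist_force: [-32.6, 0.4, 37.3]
grip_width: 0.143
gripper_force: 30.0
```

```bash
python3 - <<'E'
from plan import *
p,r=st()
E
```

```text
{'time_s': 10.45, 'q': [-0.0, 0.45, 1.18, -0.0, 1.51, 0.06], 'ee_pos': [672.68, 9.51, 306.29], 'wrist_force': [-32.61, 0.44, 37.31], 'ft_torque': [0.04, 5.93, -0.07], 'gripper_force': 29.98, 'grip_width': 0.14} psi 86.51
```

Converted, -60 mm / 600 = -0.1, -30 mm / 600 = -0.05.

Call:
apply_moves(motion=[40,0,-0.0033,-0.0033,0,0,0,40,0,-0.0033,-0.0033,0,0,0,40,0,-0.0033,-0.0033,0,0,0,40,0,-0.0033,-0.05,0,0,0,40,0,-0.0033,-0.1,0,0,0])

```text
time_s: 10.95
ee_pos: [668.9, 10.4, 362.8]
tool_rot: [-0.0, 0.728, 0.685, -0.001]
wrist_force: [-0.4, 0.3, -0.3]
grip_width: 0.437
gripper_force: 0.0
```

```bash
python3 - <<'E'
from plan import *
from fit import *
p,r=st()
for n in ("scene","top"):
    im,w=snap(n,2); save(im,n+'2.png'); np.save(n+'2.npy',w)
    rect(n,w,(560,-120),(760,120),200,320,'hood')
    rect(n,w,(480,-480),(660,-340),146,158,'tanktop',153)
    rect(n,w,(480,-480),(660,-340),161,176,'stub',169)
im=cv2.imread('pics/scene2.png'); cv2.imwrite('pics/c2.png',cv2.resize(im[150:400,180:480],(720,600)))
E
```

```text
{'time_s': 10.95, 'q': [-0.0, 0.44, 1.06, -0.0, 1.64, 0.06], 'ee_pos': [668.86, 10.44, 362.8], 'wrist_force': [-0.38, 0.29, -0.26], 'ft_torque': [-0.03, -0.14, 0.02], 'gripper_force': 0.0, 'grip_width': 0.44} psi 86.54
scene hood 2261 z 267.9 c [661.3  30.3] sz [258.   52.1] ang 86.4 mean [662.7  37.2]
scene tanktop none
scene stub none
top hood 359 z 271.7 c [658.  -63.7] sz [56.7 59.4] ang 88.6 mean [651.2 -59.5]
top tanktop 368 z 152.7 c [ 575.7 -426. ] sz [48.  57.7] ang 85.5 mean [ 574.7 -425.5]
top stub 27 z 167.6 c [ 574.6 -433. ] sz [10.5 14.8] ang 43.1 mean [ 574.6 -433. ]
```

View pics/c2.png

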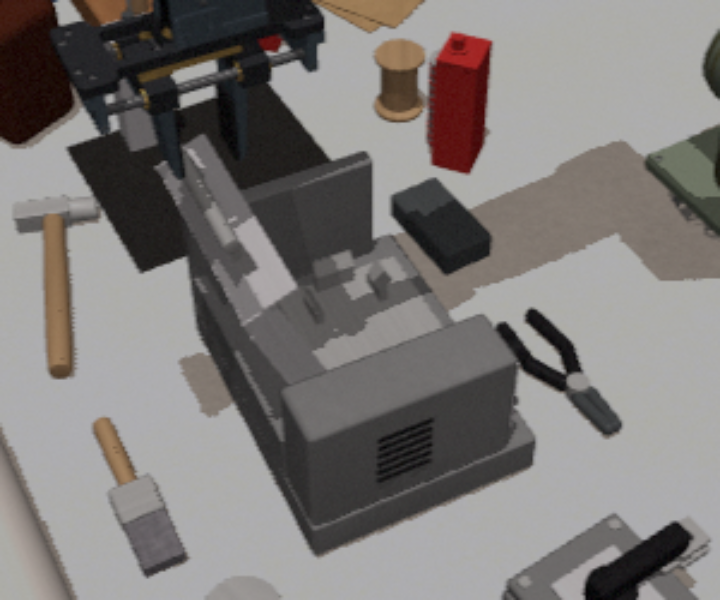

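The hood stands open at its stop, with the bar released (crop (200,150)–(290,300)). The seat with its lugs shows at (340–400,270), and the switch handle is over its hasp (690,540). Next I check clearances around the tank and the hood.

```bash
python3 - <<'E'
from fit import *
for n,f in (("top","top1.npy"),("scene","scene1.npy")):
    w=np.load(f).reshape(-1,3)
    print(n,'max z grid rows x 460..700 step 40; cols y -460..-660')
    for x in range(440,720,40):
        print(x,[ (lambda q: int(np.percentile(q,98)) if len(q)>2 else -1)(w[(abs(w[:,0]-x)<20)&(abs(w[:,1]-y)<15)&(w[:,2]>-20)][:,2]) for y in range(-470,-680,-30)])
c,s=np.cos(np.radians(-3.6)),np.sin(np.radians(-3.6))
for n in("top","scene"):
    w=np.load(n+'2.npy').reshape(-1,3); d=w[:,:2]-[525.4,17.5]; mx=d@[c,s]; my=d@[-s,c]
    for z in range(100,300,15):
        k=(abs(my)<95)&(abs(w[:,2]-z)<7.5)&(mx>50)&(mx<200)
        if k.sum()>3: print(n,z,k.sum(),np.percentile(mx[k],[2,10,50]).round())
E
```

```text
top max z grid rows x 460..700 step 40; cols y -460..-660
440 [1, 1, 50, 50, 51, 50, 50]
480 [1, 1, 50, 139, 146, 139, 140]
520 [0, 1, 50, 125, 132, 137, 138]
560 [137, 1, 50, 50, 52, 50, 51]
600 [139, 1, 1, 1, 0, 1, 1]
640 [2, 162, 163, 161, 155, 1, 1]
680 [154, 163, 206, 220, 164, 163, 161]
scene max z grid rows x 460..700 step 40; cols y -460..-660
440 [0, 0, 48, 51, 51, -1, -1]
480 [0, 0, 49, 138, 145, 136, 139]
520 [1, 2, 50, 125, 131, 135, 137]
560 [-1, -1, -1, 2, 50, 50, 50]
600 [1, 2, 1, 0, 0, 2, 1]
640 [0, 160, 163, 161, -1, -1, -1]
680 [151, 162, 203, 217, 166, 165, 163]
top 115 5 [88. 88. 89.]
top 130 204 [86. 88. 97.]
top 145 103 [108. 109. 111.]
top 160 82 [113. 115. 116.]
top 175 87 [119. 120. 123.]
top 190 83 [126. 127. 129.]
top 205 12 [131. 131. 132.]
top 235 4 [150. 150. 168.]
top 265 171 [111. 117. 126.]
top 280 77 [109. 110. 114.]
top 295 22 [135. 136. 138.]
scene 100 424 [123. 125. 131.]
scene 235 176 [148. 148. 150.]
scene 250 334 [142. 143. 145.]
scene 265 754 [111. 116. 124.]
scene 280 195 [111. 112. 114.]
scene 295 63 [137. 139. 148.]
```

Clearances:
- **Hood:** the gripper body has about 20 mm to the hood at the seat.
- **Bag:** it stands 163 mm high from x ≈ 630, y < −485. So I grip the tank high with a 30° tilted tool.
- **Laying down:** I lay it along 15° on the mat, away from the machine.

```bash
cat >> plan.py <<'E'
def tilt(psi,a): return down(psi)*R.from_rotvec([0,a,0],degrees=True)
E
python3 - <<'E'
from plan import *
p,r=st()
print(tilt(85.5,30).as_matrix().round(2))
plan(p,r,[([605,-215,355],down(85.5)),([575,-434,290],tilt(85.5,30)),([576.3,-432.1,134],tilt(85.5,30))])
E
```

```text
{'time_s': 11.15, 'q': [-0.0, 0.44, 1.06, -0.0, 1.64, 0.06], 'ee_pos': [669.5, 10.43, 363.9], 'wrist_force': [-0.32, 0.45, -0.32], 'ft_torque': [-0.02, -0.1, -0.03], 'gripper_force': 0.0, 'grip_width': 0.44} psi 86.54
[[ 0.07  1.    0.04]
 [ 0.86 -0.08  0.5 ]
 [ 0.5   0.   -0.87]]
[-228.9, -50.8, 8.9] [0.1, 0.0, 1.0] rows>= 4.7 -> [605.0, -215.0, 355.0]
[-220.7, -12.9, 65.1] [0.0, 30.0, 0.1] rows>= 4.6 -> [575.0, -434.1, 290.0]
[-76.1, 1.0, 136.1] [0.0, 0.0, -0.0] rows>= 3.1 -> [576.3, -432.1, 134.0]
```

Converted, -229 mm / 600 = -0.3817, -51 mm / 600 = -0.085, 1 degrees / 120 = 0.0083.

Call:
apply_moves(motion=[91,-0.3817,-0.085,0.015,0,0,0.0083,91,-0.3817,-0.085,0.015,0,0,0.0083,91,-0.3817,-0.085,0.015,0,0,0.0083,91,-0.3817,-0.085,0.015,0,0,0.0083,91,-0.3817,-0.085,0.015,0,0,0.0083])

```text
time_s: 11.65
ee_pos: [603.0, -217.7, 352.5]
tool_rot: [-0.001, 0.735, 0.678, -0.001]
wrist_force: [0.8, -0.1, 0.5]
grip_width: 0.846
gripper_force: 0.0
```

Converted, -220 mm / 600 = -0.3667, 65 mm / 600 = 0.1083, 30 degrees / 120 = 0.25.

Call:
apply_moves(motion=[91,-0.3667,-0.0217,0.1083,0,0.25,0,91,-0.3667,-0.0217,0.1083,0,0.25,0,91,-0.3667,-0.0217,0.1083,0,0.25,0,91,-0.3667,-0.0217,0.1083,0,0.25,0,91,-0.3667,-0.0217,0.1083,0,0.25,0])

```text
time_s: 12.15
ee_pos: [571.8, -439.0, 282.2]
tool_rot: [-0.18, 0.711, 0.652, 0.19]
wrist_force: [0.8, -0.0, -0.7]
grip_width: 0.996
gripper_force: 0.0
```

```bash
python3 - <<'E'
from plan import *
p,r=st(); print(r.as_matrix().round(3))
plan(p,r,[([576.3,-432.1,134],tilt(85.5,30))])
E
```

```text
{'time_s': 12.15, 'q': [-0.83, 0.75, 0.81, 0.4, 1.94, -0.67], 'ee_pos': [571.77, -439.0, 282.16], 'wrist_force': [0.76, -0.04, -0.68], 'ft_torque': [-0.28, -0.04, -0.03], 'gripper_force': 0.0, 'grip_width': 1.0} psi 84.9
[[ 0.077  0.996  0.037]
 [ 0.86  -0.085  0.504]
 [ 0.505 -0.007 -0.863]]
[-68.5, 5.0, 131.5] [-0.2, -0.3, -0.5] rows>= 3.0 -> [576.3, -432.1, 134.0]
```

Converted, 131.5 mm / 600 = 0.2192, -68.5 mm / 600 = -0.1142, -0.5 degrees / 120 = -0.0042.

Call:
apply_moves(motion=[91,-0.0283,0.0017,0.055,0,0,-0.0042,91,-0.0633,0.0042,0.1217,0,0,-0.0042,91,-0.0967,0.0067,0.1833,0,0,-0.0042,91,-0.1142,0.0083,0.2192,0,0,-0.0042,91,-0.1142,0.0083,0.2192,0,0,-0.0042])

```text
time_s: 12.65
ee_pos: [578.4, -425.4, 135.2]
tool_rot: [-0.18, 0.706, 0.658, 0.19]
wrist_force: [0.2, -0.6, -0.2]
grip_width: 0.995
gripper_force: 0.0
```

```bash
python3 - <<'E'
from plan import *
from fit import *
p,r=st(); print((p-[576.3,-432.1,134]).round(1))
im,_=optics.capture("scene"); im2,_=optics.capture("top")
f=lambda im,r,c:cv2.resize(im[r:r+120,c:c+120],(400,400),interpolation=cv2.INTER_CUBIC)
save(np.hstack([f(im,110,170),f(im2,140,400)]),'g1.png')
E
```

```text
{'time_s': 12.65, 'q': [-0.81, 0.8, 1.07, 0.38, 1.65, -0.78], 'ee_pos': [578.4, -425.43, 135.17], 'wrist_force': [0.2, -0.63, -0.21], 'ft_torque': [-0.32, -0.05, 0.01], 'gripper_force': 0.0, 'grip_width': 0.99} psi 85.83
[2.1 6.7 1.2]
```

View pics/g1.png

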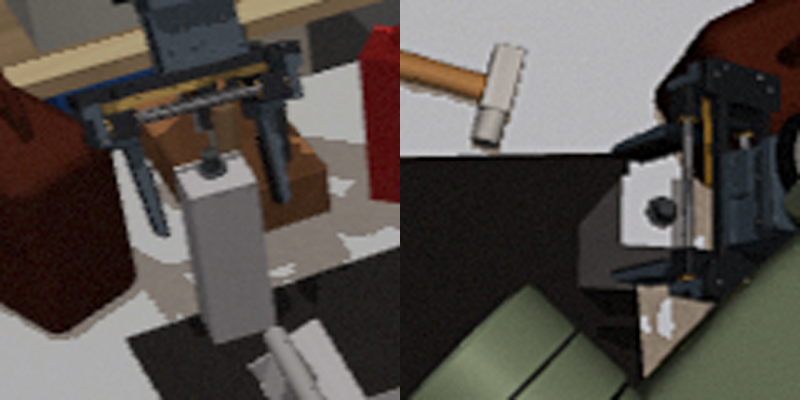

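The fingers straddle the grey tank near its top: scene crop (150–280,200), with the stub at (212,160); in the top crop the stub is at (660,210). I correct about 6 mm and close.

Call:
apply_moves(motion=[91,-0.0107,-0.0017,-0.0042,0,0,0,45,-0.0107,-0.0017,-0.0042,0,0,0,45,-0.0107,-0.0017,-0.0042,0,0,0,45,-0.0107,-0.0017,-0.0042,0,0,0,45,-0.0107,-0.0017,-0.0042,0,0,0])

```text
time_s: 13.25
ee_pos: [579.1, -434.3, 140.7]
tool_rot: [-0.174, 0.706, 0.659, 0.191]
wrist_force: [0.7, 1.0, 0.5]
grip_width: 0.682
gripper_force: 0.0
```

Call:
apply_moves(motion=[45,0,0,0,0,0,0,45,0,0,0,0,0,0,45,0,0,0,0,0,0])

```text
time_s: 13.55
ee_pos: [578.6, -434.2, 140.5]
tool_rot: [-0.175, 0.706, 0.659, 0.191]
wrist_force: [-2.5, 0.2, 2.6]
grip_width: 0.589
gripper_force: 29.8
```

```bash
python3 - <<'E'
from plan import *
p,r=st(); print(r.as_matrix().round(3))
E
```

```text
{'time_s': 13.55, 'q': [-0.82, 0.8, 1.05, 0.38, 1.66, -0.79], 'ee_pos': [578.56, -434.21, 140.52], 'wrist_force': [-2.45, 0.2, 2.61], 'ft_torque': [-0.13, 0.39, 0.23], 'gripper_force': 29.83, 'grip_width': 0.59} psi 86.13
[[ 0.058  0.998  0.039]
 [ 0.864 -0.07   0.498]
 [ 0.5    0.004 -0.866]]
```

Gripped at 53.7 mm, which matches the 54 mm body. Plan lift, yaw and lay-down.

```bash
python3 - <<'E'
from plan import *
p,r=st()
plan(p,r,[([578,-432,215],tilt(86,30)),([572,-400,260],tilt(60,12)),([566,-360,240],tilt(36,-12)),([562,-335,180],tilt(15,-36)),([560,-324,70],tilt(15,-60)),([560,-324,40],tilt(15,-60))])
E
```

```text
{'time_s': 13.55, 'q': [-0.82, 0.8, 1.05, 0.38, 1.66, -0.79], 'ee_pos': [578.56, -434.21, 140.52], 'wrist_force': [-2.45, 0.2, 2.61], 'ft_torque': [-0.13, 0.39, 0.23], 'gripper_force': 29.83, 'grip_width': 0.59} psi 86.13
[39.1, -0.4, -63.4] [0.2, 0.0, 0.1] rows>= 1.5 -> [578.0, -432.0, 215.0]
[49.8, -8.2, -23.3] [-9.3, -17.7, 24.4] rows>= 3.7 -> [572.0, -400.0, 260.0]
[26.8, -25.2, 26.2] [-0.0, -23.6, 24.2] rows>= 3.9 -> [566.0, -360.0, 240.0]
[23.7, -22.5, 56.3] [8.6, -23.7, 19.3] rows>= 3.7 -> [562.0, -335.0, 180.0]
[65.3, -11.1, 88.5] [-0.0, -24.0, 0.0] rows>= 2.8 -> [560.0, -324.0, 70.0]
[26.0, 0.0, 15.0] [-0.0, -0.0, 0.0] rows>= 0.6 -> [560.0, -324.0, 40.0]
```

Call:
apply_moves(motion=[45,0.0133,0,-0.0217,0,0,0,45,0.0367,0,-0.0583,0,0,0,45,0.06,0,-0.095,0,0,0,45,0.065,-0.0007,-0.1057,0,0,0])

```text
time_s: 13.95
ee_pos: [579.6, -432.6, 217.8]
tool_rot: [-0.171, 0.706, 0.66, 0.191]
wrist_force: [-0.4, 0.3, -5.9]
grip_width: 0.596
gripper_force: 29.8
```

Converted, 50 mm / 600 = 0.0833, 40 mm / 600 = 0.0667, 24.4 degrees / 120 = 0.2033.

Call:
apply_moves(motion=[45,0.0167,-0.0033,-0.0083,-0.0158,-0.0292,0.0408,45,0.0333,-0.0058,-0.0158,-0.0308,-0.0583,0.0817,45,0.05,-0.0083,-0.0233,-0.0467,-0.0883,0.1217,45,0.0667,-0.0108,-0.0308,-0.0617,-0.1183,0.1625,45,0.0833,-0.0133,-0.0383,-0.0775,-0.1475,0.2033])

```text
time_s: 14.45
ee_pos: [571.7, -399.2, 258.7]
tool_rot: [-0.051, 0.862, 0.495, 0.091]
wrist_force: [0.2, -0.0, -6.5]
grip_width: 0.592
gripper_force: 29.9
```

Converted, 27 mm / 600 = 0.045, 26 mm / 600 = 0.0433, 24.2 degrees / 120 = 0.2017.

Call:
apply_moves(motion=[45,0.0092,-0.0083,0.0087,0,-0.0392,0.04,45,0.0183,-0.0167,0.0175,0,-0.0783,0.0808,45,0.0267,-0.025,0.0262,0,-0.1183,0.1208,45,0.0358,-0.0333,0.035,0,-0.1575,0.1617,45,0.045,-0.0417,0.0433,0,-0.1967,0.2017])

```text
time_s: 14.95
ee_pos: [566.5, -358.3, 238.5]
tool_rot: [0.033, 0.947, 0.305, -0.098]
wrist_force: [-0.2, -0.9, -7.0]
grip_width: 0.591
gripper_force: 29.9
```

```bash
python3 - <<'E'
from plan import *
p,r=st()
plan(p,r,[([562,-335,180],tilt(15,-36)),([560,-324,70],tilt(15,-60)),([560,-324,40],tilt(15,-60))])
E
```

```text
{'time_s': 14.95, 'q': [-0.49, 0.52, 1.25, -0.19, 1.47, 0.48], 'ee_pos': [566.51, -358.29, 238.54], 'wrist_force': [-0.22, -0.89, -6.97], 'ft_torque': [0.38, -0.43, -0.03], 'gripper_force': 29.93, 'grip_width': 0.59} psi 35.71
[21.8, -21.6, 55.2] [8.6, -23.9, 19.0] rows>= 3.7 -> [562.0, -335.0, 180.0]
[65.5, -11.1, 88.4] [-0.0, -24.0, 0.1] rows>= 2.8 -> [560.0, -324.0, 70.0]
[26.0, 0.0, 15.0] [-0.0, 0.0, -0.0] rows>= 0.6 -> [560.0, -324.0, 40.0]
```

Converted, 55 mm / 600 = 0.0917, 44 mm / 600 = 0.0733, -23.9 degrees / 120 = -0.1992.

Call:
apply_moves(motion=[45,0.0075,-0.0075,0.0183,0.0142,-0.04,0.0317,45,0.015,-0.015,0.0367,0.0283,-0.08,0.0633,45,0.0217,-0.0217,0.055,0.0433,-0.1192,0.095,45,0.0292,-0.0292,0.0733,0.0575,-0.1592,0.1267,45,0.0367,-0.0358,0.0917,0.0717,-0.1992,0.1583])

```text
time_s: 15.45
ee_pos: [563.5, -335.1, 179.4]
tool_rot: [0.04, 0.943, 0.125, -0.306]
wrist_force: [0.2, -0.2, -5.3]
grip_width: 0.593
gripper_force: 29.9
```

Converted, 88 mm / 600 = 0.1467, 71 mm / 600 = 0.1183, -24 degrees / 120 = -0.2.

Call:
apply_moves(motion=[45,0.02,-0.0033,0.03,0,-0.04,0,45,0.0417,-0.0075,0.06,0,-0.08,0,45,0.0633,-0.0108,0.09,0,-0.12,0,45,0.0867,-0.015,0.1183,0,-0.16,0,45,0.1083,-0.0183,0.1467,0,-0.2,0])

```text
time_s: 15.95
ee_pos: [561.6, -324.8, 68.8]
tool_rot: [0.065, 0.859, 0.116, -0.494]
wrist_force: [0.1, 0.3, -6.0]
grip_width: 0.596
gripper_force: 30.0
```

```bash
python3 - <<'E'
from plan import *
from fit import *
p,r=st(); print(r.as_matrix().round(3))
for n in("scene","top"):
    im,w=snap(n,1); save(im,n+'3.png')
    rect(n,w,(380,-420),(660,-250),72,110,'tank')
im=cv2.imread('pics/scene3.png'); cv2.imwrite('pics/c3.png',cv2.resize(im[100:280,180:420],(800,600)))
plan(p,r,[([560,-324,36],tilt(15,-60))])
E
```

```text
{'time_s': 15.95, 'q': [-0.31, 1.03, 1.03, -0.54, 1.99, 1.01], 'ee_pos': [561.63, -324.77, 68.79], 'wrist_force': [0.11, 0.34, -6.0], 'ft_torque': [0.43, -1.76, 0.03], 'gripper_force': 29.96, 'grip_width': 0.6} psi 15.49
[[ 0.485  0.263 -0.834]
 [ 0.134 -0.965 -0.227]
 [-0.864 -0.002 -0.503]]
scene tank 880 z 87.4 c [ 504.6 -342.7] sz [148.1 100.2] ang 16.7 mean [ 504.6 -333.1]
top tank 1086 z 84.7 c [ 528.6 -318.1] sz [179.6  93.8] ang 1.9 mean [ 524.5 -329.6]
[27.7, -1.1, 17.7] [0.2, -0.2, 0.2] rows>= 0.7 -> [560.0, -324.0, 35.9]
```

View pics/c3.png

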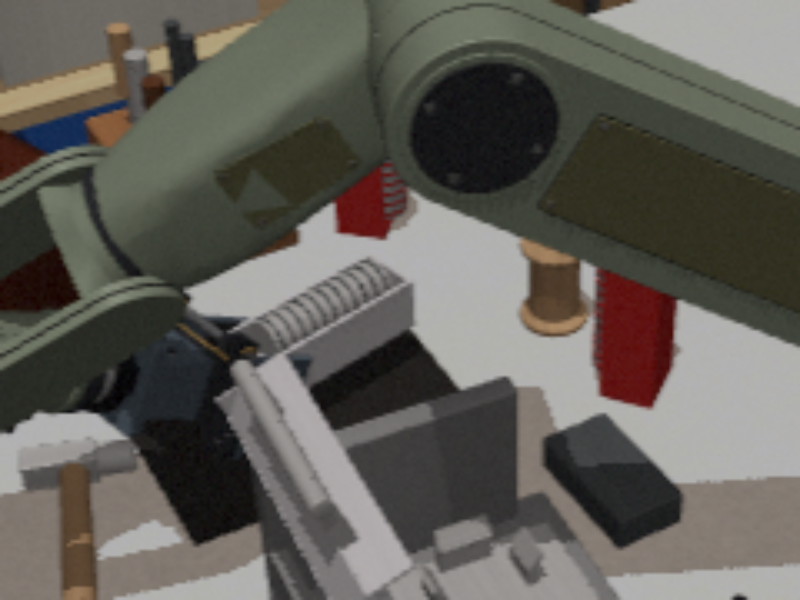

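The tank is held level with the roller up (crop (330,310)), the gripper behind it. Lowering gently.

Converted, 24 mm / 600 = 0.04, 21 mm / 600 = 0.035.

Call:
apply_moves(motion=[45,0.01,0,0.0058,0,0,0,45,0.02,0,0.0117,0,0,0,45,0.0283,0,0.0167,0,0,0,45,0.035,0,0.02,0,0,0,45,0.04,0,0.0233,0,0,0])

```text
time_s: 16.55
ee_pos: [560.6, -325.8, 45.0]
tool_rot: [0.066, 0.859, 0.114, -0.495]
wrist_force: [5.1, 1.6, 1.6]
grip_width: 0.594
gripper_force: 30.0
```

Converted, 3 mm / 600 = 0.005, 2 mm / 600 = 0.0033.

Call:
apply_moves(motion=[45,0.0017,0,0.001,0,0,0,45,0.0033,0,0.002,0,0,0,45,0.005,0,0.003,0,0,0])

```text
time_s: 16.85
ee_pos: [560.9, -325.5, 42.2]
tool_rot: [0.067, 0.859, 0.114, -0.495]
wrist_force: [4.3, 0.9, 2.8]
grip_width: 0.593
gripper_force: 30.0
```

```bash
python3 - <<'E'
from plan import *
from fit import *
p,r=st()
im,w=snap("scene",3); w2=snap("top",2)[1]
u=np.array([np.cos(np.radians(15.5)),np.sin(np.radians(15.5))])
for n,W in(("scene",w),("top",w2)):
    W=W.reshape(-1,3); d=W[:,:2]-[500,-341]; a=d@u; b=d@[-u[1],u[0]]
    for t in range(-90,100,12):
        k=(abs(a-t)<6)&(abs(b)<40)&(W[:,2]>15)&(W[:,2]<90)
        if k.sum()>3: print(n,t,k.sum(),np.percentile(W[k,2],[5,50,85,95]).round(1), b[k].min().round(),b[k].max().round())
E
```

```text
{'time_s': 16.85, 'q': [-0.31, 1.06, 1.04, -0.54, 1.96, 1.04], 'ee_pos': [560.9, -325.53, 42.24], 'wrist_force': [4.33, 0.92, 2.79], 'ft_torque': [-0.03, -0.11, 0.04], 'gripper_force': 30.0, 'grip_width': 0.59} psi 15.08
scene -78 11 [45.6 47.4 48.1 48.4] -22.0 22.0
scene -66 61 [20.4 43.9 48.8 49.3] -30.0 28.0
scene -54 79 [20.5 49.3 62.1 64.3] -28.0 27.0
scene -42 88 [17.7 50.1 63.3 64.4] -29.0 26.0
scene -30 81 [20.6 51.4 63.5 64.5] -30.0 27.0
scene -18 86 [20.7 52.3 64.4 66. ] -29.0 27.0
scene -6 91 [20.8 52.  65.8 66.9] -29.0 26.0
scene 6 95 [18.4 52.9 65.9 68.1] -28.0 26.0
scene 18 96 [21.6 54.9 67.3 68.8] -28.0 27.0
scene 30 89 [20.  54.7 68.6 70.1] -28.0 26.0
scene 42 78 [29.8 59.6 69.7 70.4] -30.0 34.0
scene 54 56 [50.8 62.9 71.1 71.8] -35.0 37.0
scene 66 28 [53.  58.  63.1 65.6] -37.0 3.0
scene 78 19 [59.9 66.1 70.9 72.4] -39.0 -25.0
scene 90 17 [56.1 64.5 73.5 77. ] -39.0 -25.0
top -78 20 [35.9 46.1 47.1 48. ] -23.0 26.0
top -66 51 [18.8 43.9 47.1 47.5] -28.0 28.0
top -54 104 [25.5 55.5 63.5 64.1] -26.0 29.0
top -42 101 [37.7 56.9 64.2 65.2] -27.0 28.0
top -30 102 [26.9 58.1 65.6 66.8] -26.0 28.0
top -18 101 [32.7 58.2 66.7 67.8] -26.0 28.0
top -6 103 [33.4 58.  66.2 66.6] -27.0 28.0
top 6 102 [24.7 60.2 67.9 68.9] -26.0 28.0
top 18 104 [27.3 59.1 68.7 69.6] -35.0 28.0
top 30 105 [31.4 61.5 69.5 70.7] -27.0 28.0
top 42 118 [46.3 58.4 69.3 71.8] -35.0 36.0
top 54 117 [47.4 57.3 69.1 70.8] -37.0 37.0
top 66 124 [16.9 56.  62.3 63.7] -38.0 38.0
top 78 120 [22.7 57.3 70.  71.7] -39.0 39.0
top 90 82 [43.6 70.8 78.  79.1] -40.0 40.0
```

The roller slopes about 3.8°, because the tank sagged in the pads and the plain end is touching. I rotate it down about that end.

Converted, 6.5 mm / 600 = 0.0108, 5.5 mm / 600 = 0.0092, -3.8 degrees / 120 = -0.0317.

Call:
apply_moves(motion=[45,0.0033,0,0.0017,0,-0.0083,0,45,0.0067,0,0.0033,0,-0.0167,0,45,0.0092,0,0.005,0,-0.025,0,45,0.0108,0,0.0062,0,-0.0317,0,45,0.0108,0,0.0062,0,-0.0317,0])

```text
time_s: 17.6
ee_pos: [560.4, -325.5, 32.2]
tool_rot: [0.07, 0.841, 0.113, -0.524]
wrist_force: [1.3, 1.1, -1.3]
grip_width: 0.591
gripper_force: 30.0
```

```bash
cat > slope.py <<'E'
from plan import *
from fit import *
def slope(c,ang):
    u=np.array([np.cos(np.radians(ang)),np.sin(np.radians(ang))])
    for n in("scene","top"):
        W=snap(n,2)[1].reshape(-1,3); d=W[:,:2]-c; a=d@u; b=d@[-u[1],u[0]]
        T=[];Z=[]
        for t in range(-54,42,6):
            k=(abs(a-t)<3)&(abs(b)<26)&(W[:,2]>15)&(W[:,2]<95)
            if k.sum()>8: T.append(t);Z.append(np.percentile(W[k,2],88))
        f=np.polyfit(T,Z,1); print(n,'slope deg',np.degrees(np.arctan(f[0])).round(2),'roller z at centre',f[1].round(1))
E
python3 - <<'E'
from slope import *
st(); slope([500,-341],15.3)
E
```

```text
{'time_s': 17.6, 'q': [-0.31, 1.1, 1.01, -0.56, 2.0, 1.04], 'ee_pos': [560.44, -325.48, 32.16], 'wrist_force': [1.27, 1.07, -1.35], 'ft_torque': [0.11, -0.61, 0.07], 'gripper_force': 30.0, 'grip_width': 0.59} psi 15.32
scene slope deg 0.08 roller z at centre 61.5
top slope deg -0.28 roller z at centre 62.7
```

Level and lying on the mat (roller top 62–63 mm against the 63 expected). Let go and rise.

Converted, -56 mm / 600 = -0.0933, -27 mm / 600 = -0.045.

Call:
apply_moves(motion=[85,0,0,0,0,0,0,85,0,0,0,0,0,0,85,0,0,0,0,0,0,85,-0.0333,0,-0.0167,0,0,0,85,-0.0933,0,-0.045,0,0,0])

```text
time_s: 18.3
ee_pos: [559.0, -325.4, 94.6]
tool_rot: [0.069, 0.84, 0.113, -0.525]
wrist_force: [0.6, 0.2, 0.2]
grip_width: 0.929
gripper_force: 0.0
```

Converted, -110 mm / 600 = -0.1833, -105 mm / 600 = -0.175, 38 degrees / 120 = 0.3167.

Call:
apply_moves(motion=[85,-0.0667,0,-0.0333,0,0.0417,0,91,-0.125,0,-0.0617,0,0.1083,0,91,-0.175,0,-0.0833,0,0.1792,0,91,-0.1833,0,-0.0867,0,0.25,0,91,-0.1833,0,-0.0867,0,0.3167,0])

```text
time_s: 18.8
ee_pos: [558.7, -326.6, 222.5]
tool_rot: [0.032, 0.968, 0.129, -0.215]
wrist_force: [-0.7, 0.3, -0.4]
grip_width: 1.0
gripper_force: 0.0
```

```bash
python3 - <<'E'
from slope import *
p,r=st(); slope([500,-341],15.3)
for n in("scene","top"):
    im,w=snap(n,2); rect(n,w,(400,-430),(600,-260),44,56,'tank body',49); rect(n,w,(400,-430),(600,-260),58,70,'roller',62); rect(n,w,(400,-430),(610,-250),25,70,'all',49)
E
```

```text
{'time_s': 18.8, 'q': [-0.41, 0.62, 1.16, -0.28, 1.7, 0.9], 'ee_pos': [558.68, -326.56, 222.48], 'wrist_force': [-0.74, 0.27, -0.4], 'ft_torque': [0.08, -0.22, -0.02], 'gripper_force': 0.0, 'grip_width': 1.0} psi 15.09
scene slope deg 0.52 roller z at centre 61.4
top slope deg -0.14 roller z at centre 62.8
scene tank body 262 z 48.0 c [ 486.7 -341. ] sz [121.9  55.8] ang 18.0 mean [ 479.4 -330.3]
scene roller 224 z 61.2 c [ 501.  -337.9] sz [117.3  25.5] ang 14.9 mean [ 499.2 -339.4]
scene all 781 z 49.1 c [ 491.3 -333.1] sz [133.8  75.7] ang 15.2 mean [ 488.1 -334.4]
top tank body 212 z 47.6 c [ 467.4 -348.5] sz [82.8 55.9] ang 15.0 mean [ 458.4 -342.9]
top roller 314 z 61.5 c [ 494.7 -340.5] sz [106.5  28.3] ang 17.1 mean [ 488.6 -343.3]
top all 787 z 54.5 c [ 492.5 -339.5] sz [139.   60.2] ang 15.1 mean [ 482.3 -346.7]
```

The tank lies flat and free on the mat, stub at about 15°, centre ≈ (500,−341). The plain-end measurements in both views agree with the release pose. Next is the vertical regrasp.

```bash
python3 - <<'E'
from plan import *
p,r=st()
D=down(15.2)
plan(p,r,[([500.3,-341,150],D),([500.3,-341,34],D)])
E
```

```text
{'time_s': 19.2, 'q': [-0.41, 0.63, 1.16, -0.28, 1.7, 0.9], 'ee_pos': [558.55, -325.66, 214.93], 'wrist_force': [0.83, -0.49, -0.2], 'ft_torque': [0.05, -0.3, 0.01], 'gripper_force': 0.0, 'grip_width': 1.0} psi 15.37
[-25.8, -0.4, 84.7] [-0.1, 25.9, 0.1] rows>= 3.0 -> [500.3, -341.0, 150.0]
[0.1, 0.0, 116.0] [-0.0, 0.0, 0.0] rows>= 2.3 -> [500.3, -341.0, 34.0]
```

Converted, 84.5 mm / 600 = 0.1408, 56 mm / 600 = 0.0933, 25.9 degrees / 120 = 0.2158.

Call:
apply_moves(motion=[91,-0.015,0,0.0467,0,0.0708,0,91,-0.0283,0,0.0933,0,0.1417,0,91,-0.0433,-0.0007,0.1408,0,0.2158,0,91,-0.0433,-0.0007,0.1408,0,0.2158,0,91,-0.0433,-0.0007,0.1408,0,0.2158,0])

```text
time_s: 19.7
ee_pos: [498.3, -341.5, 150.4]
tool_rot: [-0.002, 0.991, 0.132, -0.0]
wrist_force: [0.2, 0.4, 0.9]
grip_width: 1.0
gripper_force: 0.0
```

```bash
python3 - <<'E'
from plan import *
p,r=st()
plan(p,r,[([500.3,-341,34],down(15.2))])
E
```

```text
{'time_s': 19.7, 'q': [-0.62, 0.43, 1.62, 0.0, 1.1, 0.68], 'ee_pos': [498.31, -341.51, 150.42], 'wrist_force': [0.2, 0.4, 0.92], 'ft_torque': [0.01, -0.0, -0.01], 'gripper_force': 0.0, 'grip_width': 1.0} psi 15.16
[2.1, 0.4, 116.4] [-0.2, 0.0, -0.0] rows>= 2.3 -> [500.3, -341.0, 34.0]
```

Converted, 116 mm / 600 = 0.1933, 105 mm / 600 = 0.175.

Call:
apply_moves(motion=[91,0.0017,0,0.0667,0,0,0,91,0.0033,0.0007,0.1333,0,0,0,91,0.0033,0.0007,0.175,0,0,0,91,0.0033,0.0007,0.1933,0,0,0,45,0.0033,0.0007,0.1933,0,0,0])

```text
time_s: 20.2
ee_pos: [503.6, -341.0, 34.6]
tool_rot: [-0.001, 0.991, 0.133, 0.001]
wrist_force: [0.6, 0.1, 0.1]
grip_width: 0.938
gripper_force: 0.0
```

Call:
apply_moves(motion=[45,0,0,0,0,0,0,45,0,0,0,0,0,0,45,0,0,0,0,0,0,45,0,0,0,0,0,0,45,0,0,0,0,0,0])

```text
time_s: 20.7
ee_pos: [502.7, -341.5, 37.2]
tool_rot: [0.0, 0.991, 0.132, 0.002]
wrist_force: [-0.0, 1.2, 4.5]
grip_width: 0.592
gripper_force: 30.0
```

Converted, -130 mm / 600 = -0.2167, -95 mm / 600 = -0.1583.

Call:
apply_moves(motion=[45,0,0,0,0,0,0,45,0,0,-0.025,0,0,0,45,0,0,-0.0833,0,0,0,45,0,0,-0.1583,0,0,0,45,0,0,-0.2167,0,0,0])

```text
time_s: 21.2
ee_pos: [501.4, -341.4, 166.8]
tool_rot: [-0.001, 0.991, 0.132, 0.001]
wrist_force: [1.6, -0.9, -5.6]
grip_width: 0.591
gripper_force: 30.0
```

```bash
python3 - <<'E'
from plan import *
p,r=st()
plan(p,r,[([500,-341,240],down(15.2)),([480,-270,245],down(54)),([505,-140,245],down(86.4)),([525.4,17.5,240],down(86.4))])
E
```

```text
{'time_s': 21.2, 'q': [-0.62, 0.42, 1.59, 0.0, 1.14, 0.69], 'ee_pos': [501.38, -341.43, 166.81], 'wrist_force': [1.61, -0.86, -5.61], 'ft_torque': [-0.06, -0.07, -0.05], 'gripper_force': 30.0, 'grip_width': 0.59} psi 15.23
[-1.1, -0.8, -73.2] [-0.1, -0.1, 0.0] rows>= 1.5 -> [500.0, -341.1, 240.0]
[-0.6, -73.8, -5.1] [0.1, -0.0, -38.8] rows>= 4.5 -> [480.0, -270.0, 245.0]
[119.9, -56.1, 0.1] [-0.0, -0.0, -32.4] rows>= 3.8 -> [505.0, -140.0, 245.0]
[158.5, 10.5, 5.1] [-0.0, -0.0, 0.0] rows>= 3.2 -> [525.4, 17.5, 240.0]
```

Call:
apply_moves(motion=[45,0,0,-0.0667,0,0,0,45,0,0,-0.1217,0,0,0])

```text
time_s: 21.4
ee_pos: [501.0, -341.4, 239.8]
tool_rot: [-0.001, 0.991, 0.132, 0.001]
wrist_force: [0.0, 0.3, -5.9]
grip_width: 0.585
gripper_force: 30.0
```

Converted, -74 mm / 600 = -0.1233, -59 mm / 600 = -0.0983, -38.8 degrees / 120 = -0.3233.

Call:
apply_moves(motion=[45,-0.0017,-0.025,-0.0017,0,0,-0.065,45,-0.0017,-0.05,-0.0033,0,0,-0.1292,45,-0.0017,-0.0733,-0.005,0,0,-0.1942,45,-0.0017,-0.0983,-0.0067,0,0,-0.2583,45,-0.0017,-0.1233,-0.0083,0,0,-0.3233])

```text
time_s: 21.9
ee_pos: [480.0, -269.6, 242.4]
tool_rot: [-0.001, 0.89, 0.457, 0.0]
wrist_force: [0.2, 0.1, -5.5]
grip_width: 0.591
gripper_force: 30.0
```

Converted, 120 mm / 600 = 0.2, 96 mm / 600 = 0.16, -32.4 degrees / 120 = -0.27.

Call:
apply_moves(motion=[45,0.04,-0.0183,0,0,0,-0.0542,45,0.08,-0.0375,0,0,0,-0.1083,45,0.12,-0.0558,0,0,0,-0.1625,45,0.16,-0.075,0,0,0,-0.2167,45,0.2,-0.0933,0,0,0,-0.27])

```text
time_s: 22.4
ee_pos: [505.4, -139.3, 242.7]
tool_rot: [-0.001, 0.727, 0.686, 0.0]
wrist_force: [0.5, -0.4, -5.5]
grip_width: 0.588
gripper_force: 30.0
```

Converted, 158 mm / 600 = 0.2633, 150 mm / 600 = 0.25.

Call:
apply_moves(motion=[45,0.0667,0.0042,0.0017,0,0,0,45,0.1333,0.0083,0.0033,0,0,0,45,0.2,0.0133,0.005,0,0,0,45,0.25,0.0167,0.0067,0,0,0,45,0.2633,0.0175,0.0083,0,0,0])

```text
time_s: 22.9
ee_pos: [525.9, 19.4, 238.0]
tool_rot: [-0.001, 0.728, 0.686, 0.001]
wrist_force: [-0.3, -0.5, -5.2]
grip_width: 0.591
gripper_force: 30.0
```

Call:
apply_moves(motion=[45,0,0,0,0,0,0,45,0,0,0,0,0,0])

```text
time_s: 23.1
ee_pos: [526.2, 15.7, 238.7]
tool_rot: [0.0, 0.729, 0.685, 0.0]
wrist_force: [0.1, -0.5, -4.1]
grip_width: 0.586
gripper_force: 30.0
```

```bash
python3 - <<'E'
from plan import *
from fit import *
p,r=st(); print(r.as_matrix().round(3))
im,w=snap("scene",2); save(im,'scene4.png'); np.save('scene4.npy',w)
im2,w2=snap("top",2); save(im2,'top4.png'); np.save('top4.npy',w2)
f=lambda im,r,c,h,wd:cv2.resize(im[r:r+h,c:c+wd],(400,int(400*h/wd)),interpolation=cv2.INTER_CUBIC)
save(np.hstack([f(im,170,240,180,180),f(im2,140,220,180,180)]),'s1.png')
E
```

```text
{'time_s': 23.1, 'q': [0.01, 0.24, 1.66, -0.0, 1.24, 0.07], 'ee_pos': [526.19, 15.68, 238.71], 'wrist_force': [0.09, -0.45, -4.11], 'ft_torque': [0.03, -0.09, 0.0], 'gripper_force': 30.0, 'grip_width': 0.59} psi 86.42
[[ 0.062  0.998  0.001]
 [ 0.998 -0.062 -0.   ]
 [-0.     0.001 -1.   ]]
```

View pics/s1.png

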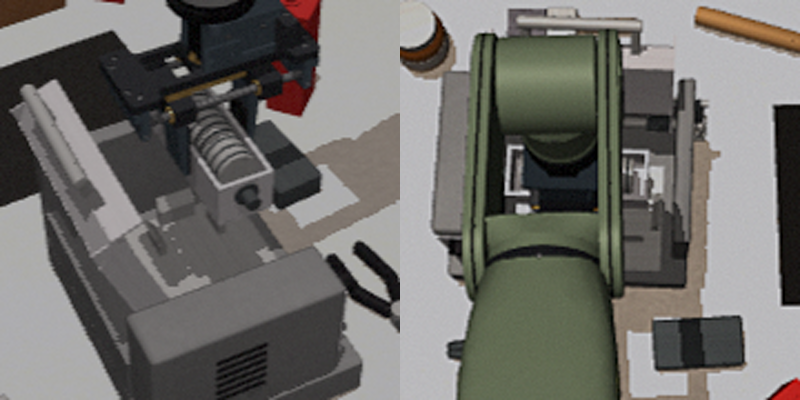

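The tank hangs level over the seat: stub end at scene crop (250,195), the seat's lugs below it, and the tank between cheek and housing in the top crop. Now I measure the held tank's ends relative to the seat in each camera's own frame.

```bash
python3 - <<'E'
from fit import *
c,s=np.cos(np.radians(-3.6)),np.sin(np.radians(-3.6))
seat={'top':(522.5,15.6),'scene':(528.4,19.5)}
for n in('top','scene'):
    w=np.load(n+'4.npy')
    for lo,hi,tag in((243,262,'rim'),(225,242,'mid'),(258,272,'roller')):
        z0={'rim':251,'mid':235,'roller':265}[tag]
        m=(w[...,2]>lo)&(w[...,2]<hi)
        q=lift(n,None,z0); d=q[...,:2]-seat[n]; mx=d[...,0]*c+d[...,1]*s; my=-d[...,0]*s+d[...,1]*c
        m&=(abs(mx)<60)&(abs(my)<105)
        if m.sum()<5: continue
        W=w[m]; h=np.histogram(my[m],np.arange(-105,106,6))[0]
        print(n,tag,m.sum(),'my',np.percentile(my[m],[0,1,3,97,99,100]).round(1),'mx',np.percentile(mx[m],[1,50,99]).round(1),'z',np.median(W[:,2]).round(1)); print(h)
        for e,k in(('-end',(my<-60)&m),('+end',(my>58)&m)):
            if k.sum()>5: print('  ',e,k.sum(),'mx',np.percentile(mx[k],[0,3,50,97,100]).round(1),'z',np.median(w[k][:,2]).round(1))
E
```

```text
top rim 230 my [-76.  -75.7 -75.3  75.7  76.4  76.7] mx [-24.9  -3.5  28.9] z 250.0
[ 0  0  0  0  8 30 14 28 42  7  0  0  0  0  0  0  0  0  0  0  0  0  0  0
  0  4 10 15 16 48  8  0  0  0  0]
   -end 58 mx [-24.5 -24.3  -5.1  28.8  28.9] z 249.8
   +end 87 mx [-24.9 -24.6   1.5  28.5  31. ] z 249.6
top mid 88 my [-76.1 -76.  -75.8  71.   72.3  74.5] mx [-26.1  -1.5  27.8] z 233.7
[ 0  0  0  0  4 14 11 10  4  0  0  0  0  0  0  0  0  0  0  0  0  0  0  0
  0  1  4  9 13 18  0  0  0  0  0]
   -end 33 mx [-25.6 -25.4   6.1  27.8  27.9] z 234.2
   +end 39 mx [-23.9 -23.8   0.5  27.6  27.7] z 232.5
top roller 64 my [-60.  -59.9 -59.8  57.7  57.9  58. ] mx [-12.2   3.2  16.1] z 263.3
[ 0  0  0  0  0  0  0 15 30  8  0  0  0  0  0  0  0  0  0  0  0  0  0  0
  0  0  7  4  0  0  0  0  0  0  0]
scene rim 865 my [-54.7 -50.8 -29.3  73.4  75.3  77.6] mx [-37.5   3.9  38.9] z 250.1
[ 0  0  0  0  0  0  0  0  8 13  3  0  9 22 25 39 38 54 67 66 57 40 44 44
 55 60 64 37 45 64 11  0  0  0  0]
   +end 147 mx [-27.3 -25.9   2.2  28.2  29.5] z 247.5
scene mid 362 my [-63.6 -49.6 -25.6  85.6  88.3  90.3] mx [-36.6  12.2  43. ] z 236.0
[ 0  0  0  0  0  0  1  3  0  0  2  3  2  2  4  4  5  6 13 20 17  7  7  9
  9 41 11 11 65 61 36 15  8  0  0]
   +end 195 mx [-30.2 -25.5   2.1  28.   29.7] z 235.4
scene roller 484 my [-40.8 -38.8 -34.2  55.9  57.6  59.2] mx [-38.2   0.4  40.5] z 262.8
[ 0  0  0  0  0  0  0  0  0  0  4 14 10  0  8 25 37 42 52 59 45 28 30 29
 31 31 30  9  0  0  0  0  0  0  0]
```

Relative to the seat, the tank is at mx ≈ +1.5 mm and my ≈ 0 in both views, with yaw within 0.2°. Descend to just above the lugs and look again.

Converted, 103 mm / 600 = 0.1717, -1.5 mm / 600 = -0.0025.

Call:
apply_moves(motion=[45,0,-0.0025,0.0417,0,0,0,45,0,-0.0025,0.0917,0,0,0,45,0,-0.0025,0.1333,0,0,0,45,0,-0.0025,0.1633,0,0,0,45,0,-0.0025,0.1717,0,0,0])

```text
time_s: 23.8
ee_pos: [524.1, 16.0, 134.5]
tool_rot: [-0.001, 0.729, 0.684, -0.0]
wrist_force: [0.5, 1.2, -5.4]
grip_width: 0.59
gripper_force: 30.0
```

Call:
apply_moves(motion=[45,0,0,0,0,0,0,45,0,0,0,0,0,0])

```text
time_s: 24.0
ee_pos: [526.5, 16.5, 137.6]
tool_rot: [0.001, 0.729, 0.685, 0.002]
wrist_force: [0.0, -0.5, -5.7]
grip_width: 0.591
gripper_force: 30.0
```

```bash
cat > meas.py <<'E'
from plan import *
from fit import *
def go():
    p,r=st()
    c,s=np.cos(np.radians(-3.6)),np.sin(np.radians(-3.6))
    seat={'top':(522.5,15.6),'scene':(528.4,19.5)}
    z0=p[2]+12
    for n in('top','scene'):
        im,w=snap(n,3); save(im,f'{n}_{int(p[2])}.png')
        m=(w[...,2]>z0-6)&(w[...,2]<z0+8)
        q=lift(n,None,z0); d=q[...,:2]-seat[n]; mx=d[...,0]*c+d[...,1]*s; my=-d[...,0]*s+d[...,1]*c
        m&=(abs(mx)<60)&(abs(my)<85)
        print(n,m.sum(),'z',np.median(w[m][:,2]).round(1),'my',np.percentile(my[m],[0,1,3,97,99,100]).round(1))
        for e,k in(('-end',(my<-60)&m),('+end',(my>58)&m)):
            if k.sum()>5: print('  ',e,k.sum(),'mx',np.percentile(mx[k],[0,3,50,97,100]).round(1),'z',np.median(w[k][:,2]).round(1))
E
python3 -c "
from meas import *
go()"
```

```text
{'time_s': 24.0, 'q': [0.01, 0.32, 1.82, 0.0, 0.99, 0.07], 'ee_pos': [526.53, 16.45, 137.63], 'wrist_force': [0.03, -0.46, -5.69], 'ft_torque': [0.03, -0.1, -0.02], 'gripper_force': 30.0, 'grip_width': 0.59} psi 86.4
top 157 z 148.6 my [-74.6 -74.2 -73.6  76.5  77.   77.3]
   -end 40 mx [-23.5 -23.4  -8.9  28.6  28.7] z 148.0
   +end 63 mx [-13.3 -11.2  12.4  31.2  31.4] z 149.3
scene 563 z 148.1 my [-79.9 -43.5 -35.6  72.1  73.4  74.4]
   +end 94 mx [-27.4 -26.2   0.4  26.2  27.3] z 146.8
```

Converted, 32 mm / 600 = 0.0533, -1.2 mm / 600 = -0.002.

Call:
apply_moves(motion=[45,0,-0.002,0.0133,0,0,0,45,0,-0.002,0.0267,0,0,0,45,0,-0.002,0.0383,0,0,0,45,0,-0.002,0.0467,0,0,0,45,0,-0.002,0.0533,0,0,0])

```text
time_s: 24.8
ee_pos: [524.2, 16.9, 103.6]
tool_rot: [0.0, 0.729, 0.685, 0.001]
wrist_force: [0.6, 0.6, -5.6]
grip_width: 0.59
gripper_force: 30.0
```

Converted, 8 mm / 600 = 0.0133, 6 mm / 600 = 0.01.

Call:
apply_moves(motion=[45,0,0,0.005,0,0,0,45,0,0,0.01,0,0,0,45,0,0,0.0133,0,0,0])

```text
time_s: 25.1
ee_pos: [524.5, 16.9, 96.3]
tool_rot: [0.001, 0.729, 0.685, 0.001]
wrist_force: [-0.0, 0.4, -5.8]
grip_width: 0.591
gripper_force: 30.0
```

```bash
python3 -c "
from meas import *
go()"
```

```text
{'time_s': 25.1, 'q': [0.01, 0.37, 1.87, 0.0, 0.9, 0.07], 'ee_pos': [524.54, 16.89, 96.33], 'wrist_force': [-0.02, 0.36, -5.8], 'ft_torque': [0.01, -0.11, -0.0], 'gripper_force': 30.0, 'grip_width': 0.59} psi 86.43
top 112 z 107.1 my [-74.4 -74.2 -73.5  75.1  76.6  76.7]
   -end 36 mx [-26.  -25.8 -13.6  27.6  27.8] z 106.2
   +end 33 mx [ 0.6  0.7 16.7 27.8 27.9] z 107.7
scene 401 z 108.1 my [-81.  -78.1 -36.4  51.9  52.8  53.1]
   -end 6 mx [-10.7 -10.4  -6.9  -3.4  -3.1] z 108.8
```

No contact force with the tank already inside the lugs. Lower the last 12 mm slowly.

Converted, 10.5 mm / 600 = 0.0175, 9.5 mm / 600 = 0.0158.

Call:
apply_moves(motion=[45,0,0,0.005,0,0,0,45,0,0,0.01,0,0,0,45,0,0,0.0133,0,0,0,45,0,0,0.0158,0,0,0,45,0,0,0.0175,0,0,0])

```text
time_s: 25.9
ee_pos: [524.4, 16.9, 85.7]
tool_rot: [0.001, 0.729, 0.685, 0.001]
wrist_force: [0.4, 0.5, -4.8]
grip_width: 0.59
gripper_force: 30.0
```

Converted, 2.5 mm / 600 = 0.0042, 2 mm / 600 = 0.0033.

Call:
apply_moves(motion=[45,0,0,0.0017,0,0,0,45,0,0,0.0033,0,0,0,45,0,0,0.0042,0,0,0])

```text
time_s: 26.2
ee_pos: [524.6, 16.8, 84.2]
tool_rot: [0.001, 0.729, 0.685, 0.001]
wrist_force: [-2.5, -1.8, 3.9]
grip_width: 0.594
gripper_force: 30.0
```

Converted, 1 mm / 600 = 0.0017.

Call:
apply_moves(motion=[45,0,0,0.0017,0,0,0,45,0,0,0.0017,0,0,0,75,0,0,0,0,0,0,75,0,0,0,0,0,0,75,0,0,0,0,0,0])

```text
time_s: 26.7
ee_pos: [525.1, 16.9, 83.8]
tool_rot: [0.001, 0.729, 0.685, 0.002]
wrist_force: [-1.0, 0.7, 0.8]
grip_width: 0.811
gripper_force: 0.0
```

Call:
apply_moves(motion=[75,0,0,0,0,0,0,75,0,0,-0.0333,0,0,0,75,0,0,-0.1,0,0,0,75,0,0,-0.175,0,0,0,75,0,0,-0.25,0,0,0])

```text
time_s: 27.2
ee_pos: [523.8, 16.8, 234.8]
tool_rot: [0.0, 0.729, 0.685, 0.001]
wrist_force: [1.8, -1.3, 0.5]
grip_width: 0.821
gripper_force: 0.0
```

```bash
python3 - <<'E'
from plan import *
p,r=st()
plan(p,r,[([420,-60,235],r),([330,-260,260],r)])
E
```

```text
{'time_s': 27.2, 'q': [0.01, 0.24, 1.68, 0.0, 1.23, 0.07], 'ee_pos': [523.79, 16.78, 234.8], 'wrist_force': [1.78, -1.32, 0.47], 'ft_torque': [-0.03, -0.18, 0.02], 'gripper_force': 0.0, 'grip_width': 0.82} psi 86.43
[-83.1, -98.8, -0.5] [0.0, 0.0, 0.0] rows>= 2.6 -> [420.0, -60.0, 235.0]
[-205.2, -77.3, -25.4] [0.0, 0.0, 0.0] rows>= 4.4 -> [330.0, -260.0, 260.0]
```

Converted, -99 mm / 600 = -0.165, -83 mm / 600 = -0.1383.

Call:
apply_moves(motion=[75,-0.1383,-0.165,0,0,0,0,75,-0.1383,-0.165,0,0,0,0,75,-0.1383,-0.165,0,0,0,0])

```text
time_s: 27.5
ee_pos: [417.5, -60.9, 233.2]
tool_rot: [0.001, 0.729, 0.685, 0.001]
wrist_force: [0.4, 0.6, 0.2]
grip_width: 0.822
gripper_force: 0.0
```

Converted, -205 mm / 600 = -0.3417, -77 mm / 600 = -0.1283.

Call:
apply_moves(motion=[75,-0.3417,-0.1283,-0.0417,0,0,0,75,-0.3417,-0.1283,-0.0417,0,0,0,75,-0.3417,-0.1283,-0.0417,0,0,0,75,-0.3417,-0.1283,-0.0417,0,0,0,75,-0.3417,-0.1283,-0.0417,0,0,0])

```text
time_s: 28.0
ee_pos: [328.9, -263.0, 258.2]
tool_rot: [0.002, 0.73, 0.683, 0.001]
wrist_force: [0.3, 0.4, -0.3]
grip_width: 0.822
gripper_force: 0.0
```

```bash
python3 - <<'E'
from plan import *
from fit import *
st()
c,s=np.cos(np.radians(-3.6)),np.sin(np.radians(-3.6)); seat={'top':(522.5,15.6),'scene':(528.4,19.5)}
I=[]
for n in('top','scene'):
    im,w=snap(n,3); I.append(im)
    d=w[...,:2]-seat[n]; mx=d[...,0]*c+d[...,1]*s; my=-d[...,0]*s+d[...,1]*c
    k=(abs(mx)<8)&(abs(my)<50); a=my[k]; z=w[k][:,2]; T=np.arange(-45,46,10); Z=[np.percentile(z[abs(a-t)<5],88) for t in T if (abs(a-t)<5).sum()>4]
    print(n,'roller z along y',np.round(Z,1))
    z0=96; m=(w[...,2]>z0-6)&(w[...,2]<z0+6); q=lift(n,None,z0); d=q[...,:2]-seat[n]; MX=d[...,0]*c+d[...,1]*s; MY=-d[...,0]*s+d[...,1]*c
    m&=(abs(MX)<32)&(abs(MY)<82); print('rim z',np.median(w[m][:,2]).round(1),'my',np.percentile(MY[m],[1,99]).round(1),'mx',np.percentile(MX[m],[1,99]).round(1))
    for e,kk in(('-x',m&(MX<-20)),('+x',m&(MX>20)),('-y',m&(MY<-66)),('+y',m&(MY>66))):
        if kk.sum()>4: print(e,np.median(w[kk][:,2]).round(1))
    rect(n,w,(380,300),(620,460),103,118,'handle',110); rect(n,w,(600,-120),(760,120),240,320,'hood')
f=lambda im,r,c,h:cv2.resize(im[r:r+h,c:c+h],(400,400),interpolation=cv2.INTER_CUBIC)
save(np.hstack([f(I[1],170,240,210),f(I[0],130,130,260)]),'fin.png')
E
```

```text
{'time_s': 28.0, 'q': [-0.7, 0.05, 1.84, 0.0, 1.24, -0.64], 'ee_pos': [328.95, -262.96, 258.24], 'wrist_force': [0.33, 0.43, -0.34], 'ft_torque': [-0.01, -0.1, -0.06], 'gripper_force': 0.0, 'grip_width': 0.82} psi 86.23
top roller z along y [109.2 110.5 110.  110.7 109.7 110.8 110.3 110.2 110.2 109.9]
rim z 94.9 my [-73.5  74.8] mx [-26.1  28.2]
-x 94.2
+x 94.4
-y 94.2
+y 93.6
top handle 280 z 109.7 c [475.5 348.8] sz [91.2 20.8] ang 4.8 mean [475.1 348.8]
top hood 1380 z 272.2 c [662.2   7.3] sz [199.5  56.6] ang 86.5 mean [657.8   9.7]
scene roller z along y [109.4 109.3 109.4 109.1 109.7 109.6 109.2 109.1 109.2 109.3]
rim z 94.1 my [-79.2  42.8] mx [-29.   26.4]
-x 93.8
+x 93.7
-y 94.2
scene handle 510 z 109.1 c [480.5 351.2] sz [94. 21.] ang 4.6 mean [481.2 351.1]
scene hood 1992 z 269.4 c [660.8  13.8] sz [233.3  51.9] ang 86.4 mean [660.2  21.1]
```

View pics/fin.png

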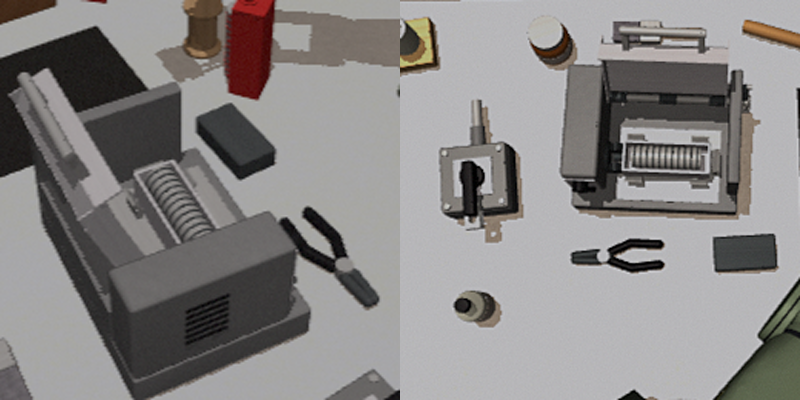

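The tank sits in the machine at top crop (668,158), level: roller 110 mm and rim 95–96 mm as expected. The hood is open (660,55), the switch points over its hasp (470,200), and nothing else has moved. I hand the job in.

```bash
python3 -c "
from plant import job_done
print(job_done())"
```

```text
the job is handed in; nothing more can be done
None
```

The job is handed in at about 28 s of the 72 s limit, done in the order asked. The switch is fully off with its eye over the hasp and the hood stays open at its stop. The tank was laid down, let go and re-taken, and now sits level and fully down in its seat. No verdict came back from the hand-in.

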